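# Spring the latch of the pit chest with a dowel and open its drawer

### The arm

A 6-joint arm with a two-finger parallel gripper is mounted at the origin on the work surface. World frame = base frame: x ahead of the robot, y to its left, z up, the work surface at z = 0. Lengths are in m, angles in rad, forces in N, time in s.
With the tool pointing down it reaches from about 0.275 to 0.975 m from the base axis. Payload 8.4 kg.
Tool frame: the origin (TCP) lies at the very end of the fingers, on their centre line; the grasp point (between the pads) lies 19 mm behind it; z points along the fingers, y is the direction in which the jaws open and shut (so a half turn about z gives the same grasp; the last joint's range is limited). The gripper opens to 92 mm and grips with 3 to 60 N. Pads are 20 mm wide; open, the fingers measure 128 mm over their backs; the gripper's body (75 mm by 189 mm) begins 69 mm behind the grasp point.
Start: joints at [1.274, 0.353, 1.633, -0, 1.155, -0.002], TCP at [0.182, 0.598, 0.215] pointing down, gripper open.
Joint ranges: [-2.63, 2.63], [-0.92, 2.1], [0.06, 2.66], [-1.3, 4.44], [0, 2.69], [-3.02, 3.02]. Speed limits (rad/s): [2.22, 2.22, 2.79, 3.14, 3.14, 3.14].

### API

Orientations are given as a 3x3 rotation matrix whose columns are the frame's x, y, z axes.
In Python, from workcell import get_state, snapshot, sign_off gives the robot as it stands.
- The arm moves only by the shell command python3 -m pendant 'ROWS' [FORCE]. ROWS is JSON, a list that holds one entry, the list of rows, each a list of 7 numbers: the shift along the tool's x, y, z in cm, then the turn, a rotation vector about the tool's x, y, z in degrees, then the finger opening in cm, from 0 to 9.19. A call has 1 to 5 rows; each row shifts and turns the commanded pose from where the row before left it, along the tool's axes as they then stand; what a row does not reach is not made up. A row lasts 1/12 s, in which the tool goes at most 41.7 mm and 7.16 degrees, less where a joint would pass 70% of its speed; a pose out of reach is approached as far as the arm can. A call is refused whole if a number of a shift passes 4.17 or a number of a turn 7.16, either way. A call with a gripper value outside its range is refused whole. The fingers move at their own pace and stop on an object; FORCE is the grip in N (left out, the last holds). Time passes only in rows, so rows that do not move let the fingers close. It gives the time, the measured TCP pose, the force and the opening at its end, in the units of the state.
- get_state(): the state, without advancing time (a new reading comes with each control period).
- snapshot(name): name is "side" or "top" or "wrist"; returns a dict with "color" (480x640x3 uint8, red, green, blue), "intrinsics" (3x3 intrinsics, pixels), "dist_coeffs" ([k1, k2, p1, p2, k3] as OpenCV has them; the pictures are not rectified), "R" (3x3) and "t" (3): a world point X has camera coordinates R X + t. Camera axes: x right, y down, z forward; pixel columns grow to the right and rows downward; lengths in m; the calibration is good to about 2 mm. A picture is of the moment at which its call begins. There is no depth.
- sign_off(): hands the job in, once; it reports no verdict.
The state is a dict: "time": time; "joints": joint angles; "joint_vel": joint speeds; "joint_torque": joint torques, N m; "tool_pos": TCP position; "eef_rot": TCP orientation; "wrist_force": force on the tool from outside, world axes, zero at the start; "ft_torque": the same for the moment, N m; "width": finger opening in m.
Only numpy, scipy, OpenCV 4.12 (cv2) and the standard library are available. Lean on these libraries where they do the work, as an engineer would, in place of code of your own. Each camera call takes 0.05 s, during which the arm holds its last target.

### The job

The drawer of the small dark pit chest is held shut by a spring latch behind it. Take the dowel from its stand, feel along the slot in the chest's lid for the hole below it, press the latch down gently through it with the dowel until the drawer springs ajar, put the dowel back upright and fully home in a free hole of the stand, and pull the drawer all the way out by its handle. Never lean hard on the chest with the dowel, and leave the cars, the jar and the other things on the table where they are.

Things in the scene. Friction and masses are not known exactly. Their poses are not given: they have to be found in the camera images.
- chest: Fixed dark wooden box with a drawer in front, 180 mm deep (x) x 200 mm wide (y) x 110 mm high, origin at the centre of its underside. x points away from the drawer front to the chest's back, z up. Its flat lid has one slot along y, centred 30 mm behind the chest's centre.
- slot (a point): Centre of the slot in the chest's lid, level with the lid's top; same axes as the chest. The slot is 64 mm long (y), 16 mm wide (x). 6 mm down it is floored by a rigid 6 mm steel strip with one gap in it, the hole: 13 mm long in y, as wide as the slot, its centre anywhere within 20 mm either side of the slot's centre, so it must be found. Below the hole lies the latch bar.
- latch (a joint): How far the latch bar has been pressed down, m: 0 at rest (its top 16 mm below the lid's top, 10 mm below the top of the strip), about 0.006 frees the drawer, 0.010 is its end stop. Its spring pushes up with 4 N at rest, 7 N where it frees the drawer and 9 N at the stop; it comes back up when let go, and the drawer stays free.
- drawer (a joint): How far the drawer is out, m: 0 shut and latched, about 0.025 when the spring has pushed it ajar, 0.075 at its outer stop. It slides along the chest's -x (the slot point's -x) with about 1 N of friction and stays where it is left.
- drawer_handle (a point): Middle of the drawer's steel bar handle, which moves with the drawer: a level round bar 11 mm thick and 100 mm long along the chest's y, its axis 35 mm in front of the drawer front and 20 mm below the top of the chest. Same axes as the slot point.
- dowel_grip (a point): Centre of the square handle (22 x 22 mm, 45 mm tall) of the loose wooden dowel, about 60 g. Below the handle is a round shaft 8 mm thick, 60 mm long, with a rounded end 82.5 mm below this point. z points up along it; x and y are square to the handle's faces, within 0.15 rad of the stand's. It stands in a hole of the stand, the handle's shoulder on the stand's top.
- dowel: The same dowel; origin at the tip of its shaft, z up along it.
- stand: Fixed pale wooden block, 120 mm (x) x 60 mm (y) x 64 mm high, origin at the centre of its underside. Two upright holes 15 mm wide go through it at 32.5 mm either side of its centre along its x. One holds the dowel, the other a hex driver; which is which changes.
- stand_hole0 (a point): Mouth of the stand's hole nearer the robot, 64 mm above the table. With the dowel home, the dowel's grip point lies 22.5 mm above a hole's mouth.
- stand_hole1 (a point): Mouth of the stand's other hole.
- driver: Bystander: hex driver with a round black handle 18 mm thick, standing 94 mm long in the stand's other hole, its top 103 mm above the table; origin at its tip. Leave it.
- car_a: Bystander: white model car 128 x 54 x 40 mm, origin under its centre.
- car_b: Bystander: blue model car 128 x 54 x 40 mm, origin under its centre.
- jar: Bystander: small amber jar, 52 mm wide, 70 mm tall, origin under its centre.
- pot: Bystander: small open aluminium pot, 56 mm wide, 40 mm tall, near the robot; origin under its centre.
- screwdriver: Bystander: screwdriver 150 mm long lying on the table near the robot.
- case: Bystander: fixed low yellow case, 134 x 104 x 45 mm, on the side of the table opposite the stand; origin under its centre.

How it is judged:
By the outcome, as a careful person would: the job done as asked, in the order asked, and still so for the second after the job is handed in, with the robot touching nothing.
It also fails if it takes over 69 s, if anything falls off the work surface, if the arm or the gripper's body presses on something with over 40 N, if the wrist force passes 120 N, or if a joint passes its speed limit or range.

## Working session

There is one attempt and no reset: what is moved stays moved. The work goes in short steps, Python scripts to look and compute and a shell command to move; the robot and the scene stay as the last step left them, time stands still between calls to the robot, and variables do not carry over. Pictures are saved under pics/ and viewed, and the job is handed in when it is done.

```bash
ls; mkdir -p pics; python3 - <<'E'
from workcell import get_state, snapshot
import cv2
s=get_state(); print(s)
for n in ["side","top","wrist"]:
    d=snapshot(n); cv2.imwrite(f"pics/{n}0.png",d["color"][:,:,::-1]); print(n,d["intrinsics"],d["dist_coeffs"],d["R"],d["t"])
E
```

```text
pics
{'time': 0.0, 'joints': array([ 1.27362535e+00,  3.53637232e-01,  1.63411089e+00, -2.81414334e-05,
        1.15518837e+00, -2.37960493e-03]), 'joint_vel': array([ 0.00083942, -0.00070144, -0.00159658,  0.00109847, -0.00090547,
        0.0008757 ]), 'joint_torque': array([-3.36541243e-04, -5.93857777e+01, -3.34210503e+01,  6.98163291e-02,
        2.35294516e-02, -1.03223560e-04]), 'tool_pos': array([0.18144371, 0.59758118, 0.21388045]), 'eef_rot': array([[-9.56866088e-01,  2.90529091e-01, -3.68882465e-04],
       [ 2.90529324e-01,  9.56865216e-01, -1.29248124e-03],
       [-2.25325996e-05, -1.34390264e-03, -9.99999097e-01]]), 'wrist_force': array([ 0.1603317 , -0.81545823, -0.02284968]), 'ft_torque': array([ 0.01530761,  0.00590695, -0.0334195 ]), 'width': 0.09180318713229234}
side [[603.50456459   0.         327.44481941]
 [  0.         603.50456459 237.92361683]
 [  0.           0.           1.        ]] [-0.17408912  0.          0.          0.          0.        ] [[ 0.67120201 -0.74091022 -0.02323616]
 [-0.47566977 -0.40645179 -0.78008667]
 [ 0.56852981  0.53464848 -0.62523984]] [-0.36727999  0.31618852  1.15145079]
top [[560.0079052    0.         321.67700731]
 [  0.         560.0079052  235.86595296]
 [  0.           0.           1.        ]] [-0.17010786  0.          0.          0.          0.        ] [[ 0.02231255 -0.99971306  0.00871484]
 [-0.99548696 -0.02302078 -0.09206386]
 [ 0.09223806 -0.00662133 -0.99571497]] [-0.02618646  0.56055544  1.41631875]
wrist [[426.46301934   0.         319.97257351]
 [  0.         426.46301934 240.43399016]
 [  0.           0.           1.        ]] [-0.03072645  0.          0.          0.          0.        ] [[ 0.29090987  0.95674878 -0.00179206]
 [ 0.92120577 -0.27959584  0.27056627]
 [ 0.25836289 -0.08036125 -0.96269969]] [-0.62412244 -0.03081823  0.39194349]
```

View pics/side0.png

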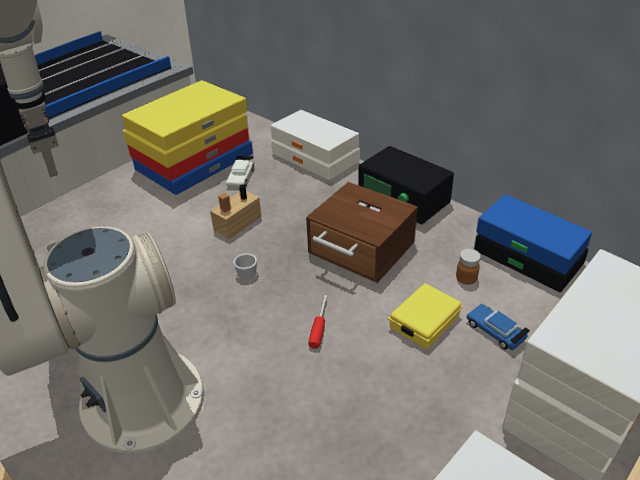

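View pics/top0.png

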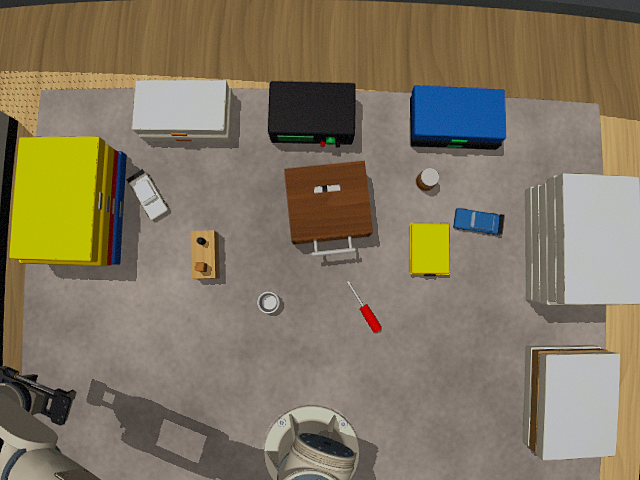

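View pics/wrist0.png

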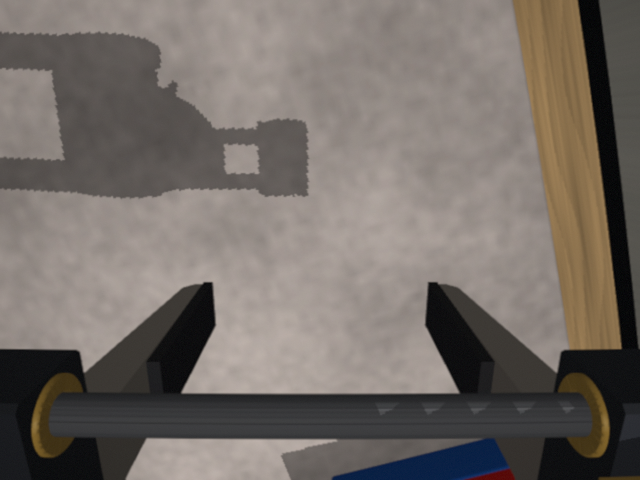

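The dowel stands at about top (203,267), side (224,203), in the nearer hole. The driver is at top (202,241), side (243,190). The chest slot is at top (327,188), and the handle bar is at top (333,252). Next I'll enlarge these.

```bash
python3 - <<'E'
import cv2
t=cv2.imread("pics/top0.png"); s=cv2.imread("pics/side0.png")
def crop(im,x,y,w,h,k,f): cv2.imwrite("pics/"+f,cv2.resize(im[y:y+h,x:x+w],None,fx=k,fy=k,interpolation=cv2.INTER_CUBIC))
crop(t,275,155,110,110,5,"c_top_chest.png")
crop(t,175,215,60,75,8,"c_top_stand.png")
crop(s,295,175,130,110,6,"c_side_chest.png")
crop(s,200,175,75,70,8,"c_side_stand.png")
E
```

```text
(no output)
```

View pics/c_top_chest.png

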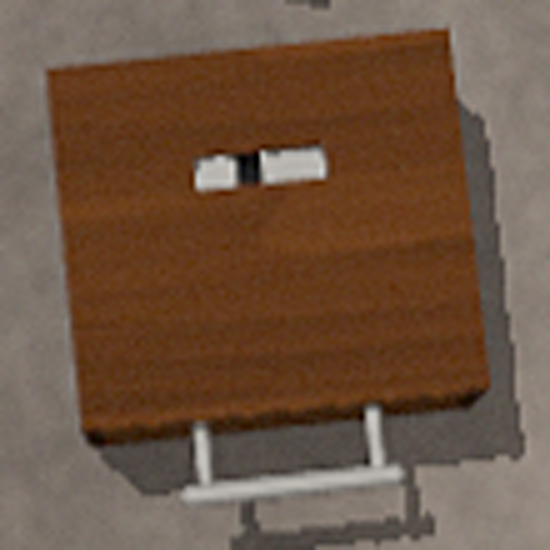

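View pics/c_top_stand.png

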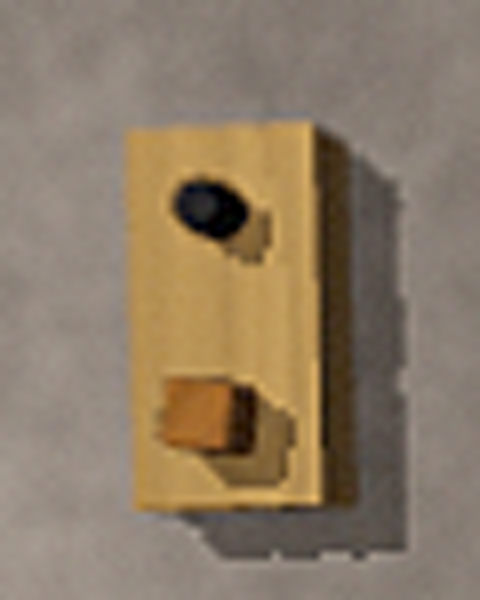

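View pics/c_side_chest.png

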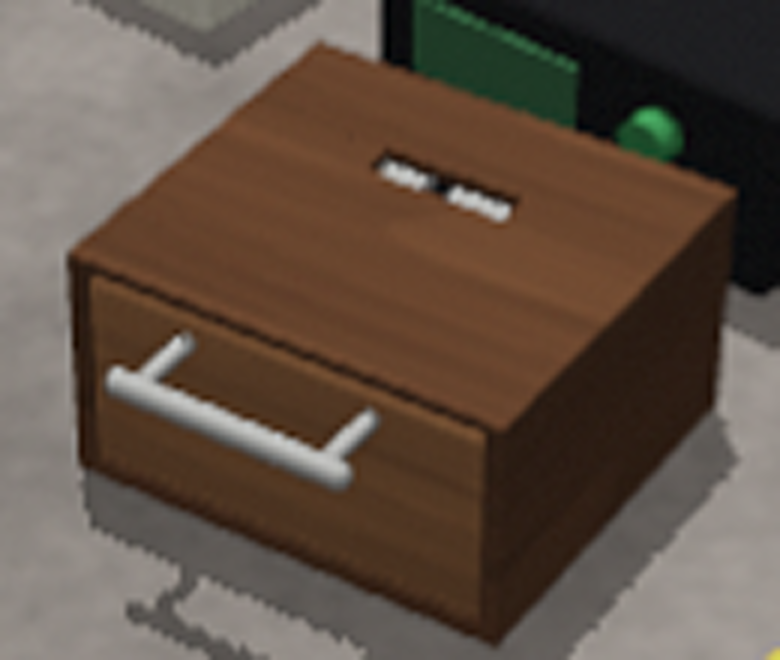

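View pics/c_side_stand.png

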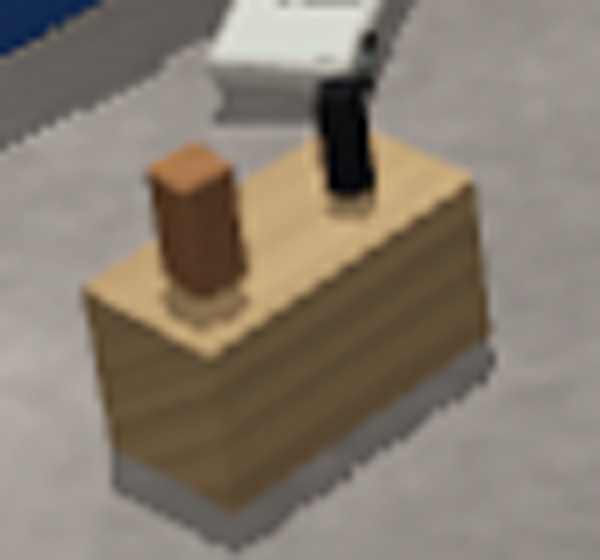

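```bash
cat > h.py <<'E'
import numpy as np, cv2
from scipy.optimize import least_squares
from workcell import get_state, snapshot
def und(d,uv): return cv2.undistortPoints(np.array(uv,float).reshape(-1,1,2),d["intrinsics"],np.array(d["dist_coeffs"])).reshape(-1,2)
def P(d): return np.hstack([d["R"],np.reshape(d["t"],(3,1))])
def tri(d1,u1,d2,u2):
    X=cv2.triangulatePoints(P(d1),P(d2),und(d1,u1).T,und(d2,u2).T); return (X[:3]/X[3]).T
def proj(d,X): return cv2.projectPoints(np.array(X,float).reshape(-1,1,3),cv2.Rodrigues(np.array(d["R"]))[0],np.array(d["t"],float),d["intrinsics"],np.array(d["dist_coeffs"]))[0].reshape(-1,2)
def plane(d,uv,z):
    n=und(d,uv); R=np.array(d["R"]);t=np.array(d["t"]); c=-R.T@t
    r=np.c_[n,np.ones(len(n))]@R; return c+r*((z-c[2])/r[:,2])[:,None]
def full(c,o,k): return (np.array(c,float)+.5)/k-.5+np.array(o)
def fit(model,obs,x0):
    # obs: list of (cam, uv, localpts); x0: x,y,yaw,z
    def T(p,L): c,s=np.cos(p[2]),np.sin(p[2]); L=np.array(L,float); return np.c_[p[0]+c*L[:,0]-s*L[:,1],p[1]+s*L[:,0]+c*L[:,1],p[3]+L[:,2]]
    f=lambda p:np.concatenate([(proj(d,T(p,L))-uv).ravel() for d,uv,L in obs])
    r=least_squares(f,x0); return r.x,f(r.x).reshape(-1,2)
E
python3 - <<'E'
from h import *
T=snapshot("top");S=snapshot("side")
tc=lambda c:full(c,(275,155),5); ts=lambda c:full(c,(175,215),8); sc=lambda c:full(c,(295,175),6); ss=lambda c:full(c,(200,175),8)
np.set_printoptions(precision=4,suppress=True)
lt=tc([(48,70),(449,30),(488,388),(83,432)]); ls=sc([(322,42),(735,190),(500,432),(70,258)])
print("lid tri",tri(T,lt,S,ls))
L=np.array([(.09,.1,.11),(.09,-.1,.11),(-.09,-.1,.11),(-.09,.1,.11)])
ht=tc([(182,495),(403,473)]);hs=sc([(115,378),(342,475)])
H=np.array([(-.125,.05,.09),(-.125,-.05,.09)])
print("handle",tri(T,ht,S,hs))
x,r=fit(None,[(T,lt,L),(S,ls,L),(T,ht,H),(S,hs,H)],[.55,-.05,0,0]);print("chest",x,"res",r.round(1).tolist())
for nm,pts in (("T",fit(None,[(T,lt,L),(T,ht,H)],[.55,-.05,0,0])),): print(nm,pts[0])
g=tc([(195,173),(327,163),(236,168),(262,166)])
w=plane(T,g[:2],.11).tolist()+plane(T,g[2:],.104).tolist()
c,s=np.cos(x[2]),np.sin(x[2])
for q in w: dx,dy=q[0]-x[0],q[1]-x[1]; print("slot pts local",c*dx+s*dy,-s*dx+c*dy)
g=sc([(425,183),(450,190)]); 
for q in plane(S,g,.104): dx,dy=q[0]-x[0],q[1]-x[1]; print("hole side local",c*dx+s*dy,-s*dx+c*dy)
# stand
st=ts([(128,128),(312,122),(322,507),(135,510)]); sside=ss([(87,290),(213,355),(470,183)])
print("stand tri",tri(T,st[[3,2,1]],S,sside))
LS=np.array([(.06,.03,.064),(.06,-.03,.064),(-.06,-.03,.064),(-.06,.03,.064)])
y,r=fit(None,[(T,st,LS),(S,sside,LS[[3,2,1]])],[.45,.3,0,0]);print("stand",y,r.round(1).tolist())
for k in(-.0325,.0325): print("hole",y[0]+k*np.cos(y[2]),y[1]+k*np.sin(y[2]))
dt=ts([(165,376),(230,378),(226,450),(160,445)]); ds=ss([(187,143),(235,160),(197,190),(150,175)])
X=tri(T,dt,S,ds); print("dowel top",X,X.mean(0))
E
```

```text
lid tri [[ 0.7185  0.0821  0.1084]
 [ 0.7431 -0.1151  0.1095]
 [ 0.5658 -0.1363  0.1067]
 [ 0.5404  0.0599  0.106 ]]
handle [[ 0.5123  0.0109  0.088 ]
 [ 0.5241 -0.0961  0.0907]]
chest [ 0.6421 -0.0273  0.1251 -0.0018] res [[-0.0, -0.6], [0.4, -0.5], [0.8, -0.0], [0.0, -0.5], [-0.8, -0.1], [-0.3, 0.4], [0.1, -0.1], [-0.9, -0.8], [2.2, -0.3], [-1.5, -0.1], [0.4, 0.9], [-1.2, 0.1]]
T [ 0.6414 -0.0265  0.1254 -0.0026]
slot pts local 0.029647633748900393 0.03326871308643541
slot pts local 0.028075819099477074 -0.031542231512373994
slot pts local 0.0311491857665553 0.01289287109234864
slot pts local 0.030851896889252047 7.152518805217303e-05
hole side local 0.032487639489531386 0.009827757537830623
hole side local 0.033914251396373975 -0.001174523459960919
stand tri [[0.4443 0.3109 0.0612]
 [0.4469 0.2511 0.0628]
 [0.567  0.2605 0.0598]]
stand [ 0.5054  0.2855  0.0657 -0.0028] [[-0.1, 0.1], [0.3, -0.2], [0.4, -0.8], [0.2, -0.2], [-1.0, 0.1], [-0.6, 0.3], [0.3, -0.3]]
hole 0.47295540522451057 0.28333377574126334
hole 0.5378153694109595 0.2875981685154521
dowel top [[0.4831 0.2948 0.1048]
 [0.4838 0.2734 0.1073]
 [0.4638 0.2723 0.107 ]
 [0.464  0.2945 0.1028]] [0.4737 0.2838 0.1054]
```

```bash
cat >> h.py <<'E'
np.set_printoptions(precision=4,suppress=True)
def tool(theta): # tool down; y axis=(-sin,cos)
    c,s=np.cos(theta),np.sin(theta); return np.array([[-c,-s,0],[-s,c,0],[0,0,-1.]])
def go(pos,theta,s=None):
    s=s or get_state(); R=s["eef_rot"]; d=tool(theta)
    rv=np.degrees(cv2.Rodrigues(R.T@d)[0].ravel())
    print("t %.2f pos"%s["time"],s["tool_pos"],"F",s["wrist_force"],"w %.4f"%s["width"])
    print(" turn deg (tool)",rv," shift cm cur axes",100*R.T@(np.array(pos)-s["tool_pos"])," after turn",100*d.T@(np.array(pos)-s["tool_pos"]))
E
python3 - <<'E'
from h import *
s=get_state();W=snapshot("wrist");R=np.array(W["R"]);c=-R.T@W["t"]
print("cam in tool",s["eef_rot"].T@(c-s["tool_pos"]),"cam axes in tool",R@s["eef_rot"])
go((.4735,.2837,.19),.03)
go((.4235,.2837,.19),.03)
E
```

```text
cam in tool [ 0.0761  0.0001 -0.1706] cam axes in tool [[-0.0004  1.      0.0006]
 [-0.9627 -0.0002 -0.2706]
 [-0.2706 -0.0007  0.9627]]
t 0.30 pos [0.1816 0.5979 0.2143] F [ 0.8863 -0.1306  0.2773] w 0.0920
 turn deg (tool) [ -0.0249  -0.003  -18.6086]  shift cm cur axes [-37.064  -21.5818   2.4443]  after turn [-28.2392 -32.2817   2.4343]
t 0.30 pos [0.1816 0.5979 0.2143] F [ 0.8863 -0.1306  0.2773] w 0.0920
 turn deg (tool) [ -0.0249  -0.003  -18.6086]  shift cm cur axes [-32.2797 -23.0345   2.4448]  after turn [-23.2415 -32.1318   2.4343]
```

```bash
python3 -m pendant '[[[0,0,0,0,0,-6.2,9],[0,0,0,0,0,-6.2,9],[0,0,0,0,0,-6.2,9],[-2,-2.5,0,0,0,0,9],[-3,-2.5,0,0,0,0,9]]]'; python3 -m pendant '[[[-3,-2.5,0,0,0,0,9],[-3,-2.5,0,0,0,0,9],[-3,-2.5,0,0,0,0,9],[-3,-2.5,0,0,0,0,9],[-3,-2.5,0,0,0,0,9]]]'; python3 -m pendant '[[[-3,-2.5,0,0,0,0,9],[-3,-2.5,0,0,0,0,9],[-2,-2.5,0,0,0,0,9],[0,-1,0,0,0,0,9],[0,0,0,0,0,0,9]]]';  python3 - <<'E'
from h import *
go((.4735,.2837,.19),.03)
W=snapshot("wrist"); cv2.imwrite("pics/w1.png",W["color"][:,:,::-1]); np.save("w1.npy",W,allow_pickle=True)
E
```

```text
time: 0.72
tool_pos: [0.2317, 0.5497, 0.2143]
eef_rot: [[-0.999, -0.034, -0.001], [-0.034, 0.999, -0.0], [0.001, -0.0, -1.0]]
wrist_force: [0.6, -0.3, 0.2]
width: 0.0901
time: 1.13
tool_pos: [0.3879, 0.4277, 0.2147]
eef_rot: [[-1.0, -0.03, 0.0], [-0.03, 1.0, 0.0], [-0.0, 0.0, -1.0]]
wrist_force: [0.3, 1.4, 0.5]
width: 0.0902
time: 1.55
tool_pos: [0.4698, 0.3443, 0.2143]
eef_rot: [[-1.0, -0.027, -0.001], [-0.027, 1.0, -0.001], [0.001, -0.001, -1.0]]
wrist_force: [0.4, 1.0, -0.2]
width: 0.0903
t 1.55 pos [0.4698 0.3443 0.2143] F [ 0.4014  0.9927 -0.2436] w 0.0903
 turn deg (tool) [-0.0481 -0.0416 -0.1892]  shift cm cur axes [-0.2104 -6.0627  2.4391]  after turn [-0.1886 -6.0654  2.4342]
```

View pics/w1.png

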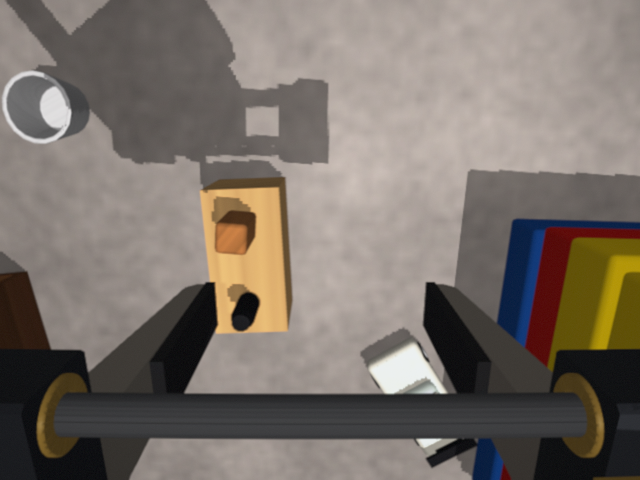

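The wrist view shows the dowel handle at (235,237), the driver at (243,312) and the stand top around (205..290, 185..330). I'll move over the dowel and take a second view.

```bash
python3 -m pendant '[[[-0.2,-3,0,0,0,0,9],[0,-3,0,0,0,0,9],[0,0,0,0,0,0,9],[0,0,0,0,0,0,9]]]';  python3 - <<'E'
from h import *
go((.4735,.2837,.19),.03)
W=snapshot("wrist"); cv2.imwrite("pics/w2.png",W["color"][:,:,::-1]); np.save("w2.npy",W,allow_pickle=True)
a=cv2.imread("pics/w1.png");b=cv2.imread("pics/w2.png")
cv2.imwrite("pics/w1c.png",cv2.resize(a[170:340,190:310],None,fx=5,fy=3.5*5/3.5 if 0 else 3.5,interpolation=cv2.INTER_CUBIC) if 0 else cv2.resize(a[175:295,190:310],None,fx=5,fy=5,interpolation=cv2.INTER_CUBIC))
cv2.imwrite("pics/w2c.png",cv2.resize(b[175:295,260:420],None,fx=5,fy=5,interpolation=cv2.INTER_CUBIC))
E
```

```text
time: 1.93
tool_pos: [0.4722, 0.287, 0.2148]
eef_rot: [[-1.0, -0.029, -0.0], [-0.029, 1.0, 0.001], [0.0, 0.001, -1.0]]
wrist_force: [-0.3, 0.2, 0.2]
width: 0.0902
t 1.93 pos [0.4722 0.287  0.2148] F [-0.3378  0.1958  0.2446] w 0.0902
 turn deg (tool) [ 0.0292 -0.0067 -0.0327]  shift cm cur axes [-0.1206 -0.3392  2.4789]  after turn [-0.1201 -0.3381  2.4791]
```

View pics/w1c.png

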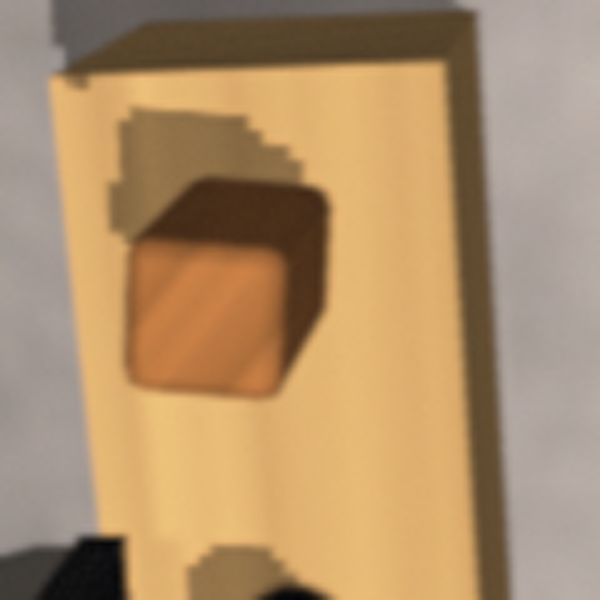

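View pics/w2c.png

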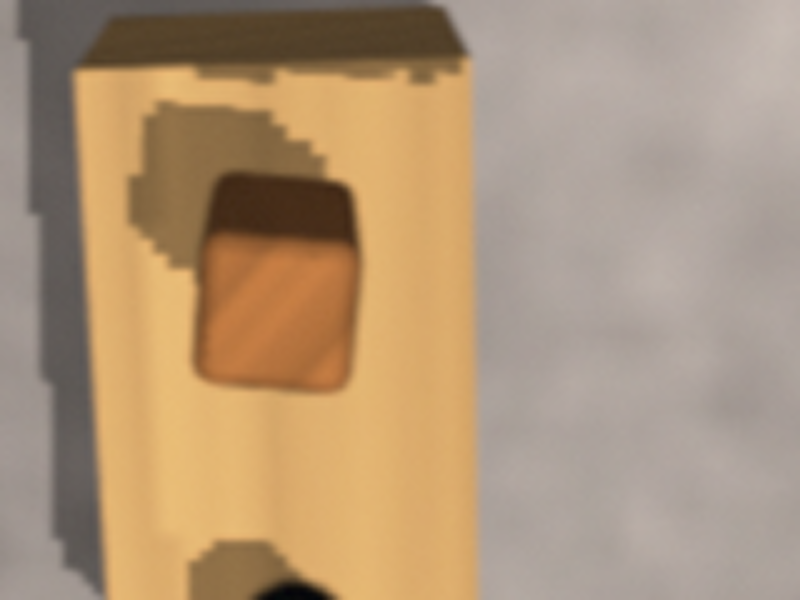

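```bash
python3 - <<'E'
from h import *
A=np.load("w1.npy",allow_pickle=True).item();B=np.load("w2.npy",allow_pickle=True).item()
a=full([(135,237),(284,250),(275,397),(130,383)],(190,175),5);b=full([(203,232),(357,246),(350,391),(194,376)],(260,175),5)
X=tri(A,a,B,b);print(X,X.mean(0))
for i,j in((0,1),(3,2),(0,3),(1,2)):
    d=X[j]-X[i];print("edge",np.linalg.norm(d),np.arctan2(d[1],d[0]))
print("stand",tri(A,full([(50,80),(445,62)],(190,175),5),B,full([(74,70),(470,58)],(260,175),5)))
E
```

```text
[[0.4622 0.2732 0.1017]
 [0.4627 0.2941 0.1051]
 [0.4812 0.2937 0.1119]
 [0.482  0.2724 0.1046]] [0.472  0.2833 0.1058]
edge 0.021241809999091726 1.5471273677385915
edge 0.022535419492050422 1.6085237426791008
edge 0.020064943826109433 -0.03922575925443836
edge 0.01975887277021988 -0.023769119560449796
stand [[0.447  0.2515 0.0625]
 [0.4432 0.3117 0.0615]]
```

```bash
python3 - <<'E'
from h import *
A=np.load("w1.npy",allow_pickle=True).item();B=np.load("w2.npy",allow_pickle=True).item()
a=full([(135,237),(284,250),(275,397),(130,383)],(190,175),5);b=full([(203,232),(357,246),(350,391),(194,376)],(260,175),5)
D=.011;L=np.array([(-D,-D,0),(-D,D,0),(D,D,0),(D,-D,0)])
print(fit(None,[(A,a,L),(B,b,L)],[.47,.28,0,.11]))
for q,w in((A,a),(B,b)): print(fit(None,[(q,w,L)],[.47,.28,0,.11])[0])
go((.4725,.2835,.075),-.04)
E
```

```text
(array([ 0.4732,  0.283 , -0.0592,  0.1018]), array([[-0.799 , -0.5169],
       [ 1.5554, -0.4433],
       [ 2.0963,  0.7624],
       [-0.4192,  0.9617],
       [-0.7263, -1.059 ],
       [ 0.6048, -1.0868],
       [-1.0106,  0.5523],
       [-1.3061,  0.8869]]))
[ 0.4782  0.2787 -0.0715  0.0836]
[ 0.4768  0.2834 -0.0472  0.0893]
t 1.98 pos [0.4725 0.2878 0.2149] F [ 0.8082  0.7606 -0.4827] w 0.0898
 turn deg (tool) [0.0519 0.0132 4.0123]  shift cm cur axes [ 0.0122 -0.4411 13.986 ]  after turn [-0.0215 -0.4281 13.9864]
```

```bash
python3 -m pendant '[[[0,-0.45,2,0,0,4.9,9],[0,0,3,0,0,0,9],[0,0,3,0,0,0,9],[0,0,2,0,0,0,9],[0,0,0,0,0,0,9]]]';  python3 - <<'E'
from h import *
go((.473,.2832,.073),-.055)
W=snapshot("wrist"); cv2.imwrite("pics/w3.png",W["color"][:,:,::-1])
E
```

```text
time: 2.4
tool_pos: [0.4703, 0.2824, 0.1107]
eef_rot: [[-0.999, 0.054, -0.005], [0.054, 0.999, -0.003], [0.005, -0.003, -1.0]]
wrist_force: [-0.2, -0.7, 0.1]
width: 0.0903
t 2.40 pos [0.4703 0.2824 0.1107] F [-0.1964 -0.6648  0.0778] w 0.0903
 turn deg (tool) [-0.1758 -0.3026  0.0497]  shift cm cur axes [-0.2855  0.1021  3.773 ]  after turn [-0.2655  0.0908  3.7748]
```

View pics/w3.png

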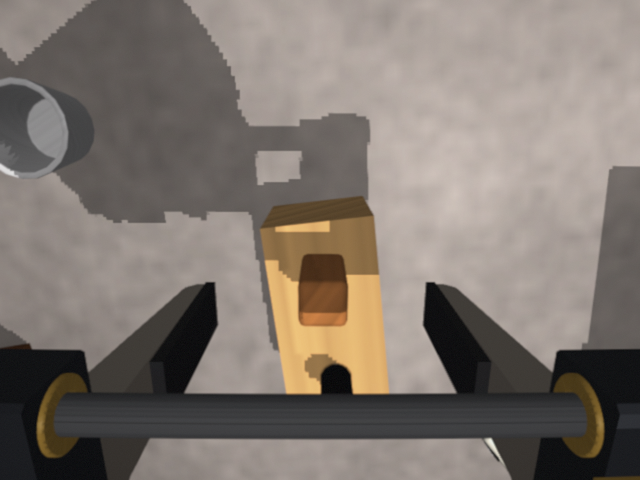

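The handle at columns 299–347 is centred between the fingers and square to them. I'll lower and close.

```bash
python3 -m pendant '[[[-0.1,0.05,2,0,0,0,9],[0,0,1.7,0,0,0,9],[0,0,0,0,0,0,9],[0,0,0,0,0,0,9]]]'; python3 - <<'E'
from h import *
go((.473,.2832,.073),-.055)
E
```

```text
time: 2.78
tool_pos: [0.4743, 0.2835, 0.0785]
eef_rot: [[-0.998, 0.055, 0.0], [0.055, 0.998, 0.0], [-0.0, 0.0, -1.0]]
wrist_force: [-0.1, -0.7, -0.8]
width: 0.0899
t 2.78 pos [0.4743 0.2835 0.0785] F [-0.0504 -0.669  -0.8499] w 0.0899
 turn deg (tool) [ 0.0186  0.01   -0.0015]  shift cm cur axes [ 0.1328 -0.036   0.5544]  after turn [ 0.1327 -0.0358  0.5545]
```

```bash
python3 -m pendant '[[[0.1,-0.03,0.5,0,0,0,6],[0,0,0,0,0,0,4],[0,0,0,0,0,0,2],[0,0,0,0,0,0,1],[0,0,0,0,0,0,1]]]' 20; python3 -m pendant '[[[0,0,0,0,0,0,1],[0,0,0,0,0,0,1],[0,0,0,0,0,0,1],[0,0,0,0,0,0,1]]]' 20; python3 - <<'E'
from h import *
go((.473,.2832,.073),-.055)
W=snapshot("wrist"); cv2.imwrite("pics/w4.png",W["color"][:,:,::-1])
E
```

```text
time: 3.2
tool_pos: [0.4734, 0.2825, 0.0731]
eef_rot: [[-0.998, 0.056, 0.001], [0.056, 0.998, 0.0], [-0.001, 0.0, -1.0]]
wrist_force: [0.6, -0.4, -0.3]
width: 0.059
time: 3.53
tool_pos: [0.4732, 0.2823, 0.0726]
eef_rot: [[-0.998, 0.056, -0.0], [0.056, 0.998, -0.0], [0.0, -0.0, -1.0]]
wrist_force: [1.6, -0.0, -0.4]
width: 0.0317
t 3.53 pos [0.4732 0.2823 0.0726] F [ 1.6223 -0.009  -0.4212] w 0.0317
 turn deg (tool) [-0.0005 -0.0017 -0.044 ]  shift cm cur axes [ 0.0233  0.092  -0.0395]  after turn [ 0.0232  0.092  -0.0395]
```

View pics/w4.png

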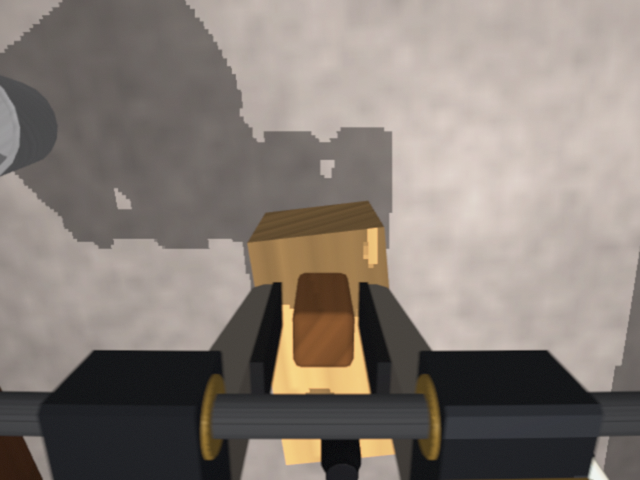

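```bash
python3 -m pendant '[[[0,0,0,0,0,0,0.5],[0,0,0,0,0,0,0.5],[0,0,0,0,0,0,0.5],[0,0,0,0,0,0,0.5],[0,0,0,0,0,0,0.5]]]' 35;  python3 - <<'E'
from h import *
go((.473,.2832,.073),-.055)
E
```

```text
time: 4.0
tool_pos: [0.4731, 0.2823, 0.0726]
eef_rot: [[-0.998, 0.056, -0.0], [0.056, 0.998, -0.0], [0.0, -0.0, -1.0]]
wrist_force: [0.1, 0.0, -0.1]
width: 0.0217
t 4.00 pos [0.4731 0.2823 0.0726] F [ 0.0851  0.0107 -0.133 ] w 0.0217
 turn deg (tool) [-0.0003 -0.0005 -0.0384]  shift cm cur axes [ 0.0197  0.0876 -0.0449]  after turn [ 0.0196  0.0877 -0.0449]
```

```bash
python3 -m pendant '[[[0,0,-2,0,0,0,0.5],[0,0,-2,0,0,0,0.5],[0,0,-3,0,0,0,0.5],[0,0,-3.5,0,0,0,0.5],[0,0,-3.5,0,0,0,0.5]]]' 35; python3 -m pendant '[[[0,0,0,0,0,0,0.5],[0,0,0,0,0,-5.15,0.5],[0,0,0,0,0,-5.15,0.5],[0,0,0,0,0,0,0.5]]]' 35;  python3 - <<'E'
from h import *
go((.671,-.018,.21),.125)
W=snapshot("wrist"); cv2.imwrite("pics/w5.png",W["color"][:,:,::-1])
E
```

```text
time: 4.42
tool_pos: [0.4725, 0.2819, 0.2136]
eef_rot: [[-0.998, 0.056, -0.001], [0.056, 0.998, -0.001], [0.001, -0.001, -1.0]]
wrist_force: [0.0, 0.3, -0.4]
width: 0.0219
time: 4.75
tool_pos: [0.473, 0.2822, 0.2124]
eef_rot: [[-0.992, -0.128, -0.0], [-0.128, 0.992, -0.0], [0.0, -0.0, -1.0]]
wrist_force: [-0.3, -0.4, -1.2]
width: 0.0219
t 4.75 pos [0.473  0.2822 0.2124] F [-0.2617 -0.3889 -1.19  ] w 0.0219
 turn deg (tool) [-0.0042 -0.0014  0.178 ]  shift cm cur axes [-15.8026 -32.2993   0.2416]  after turn [-15.9028 -32.25     0.2396]
```

View pics/w5.png

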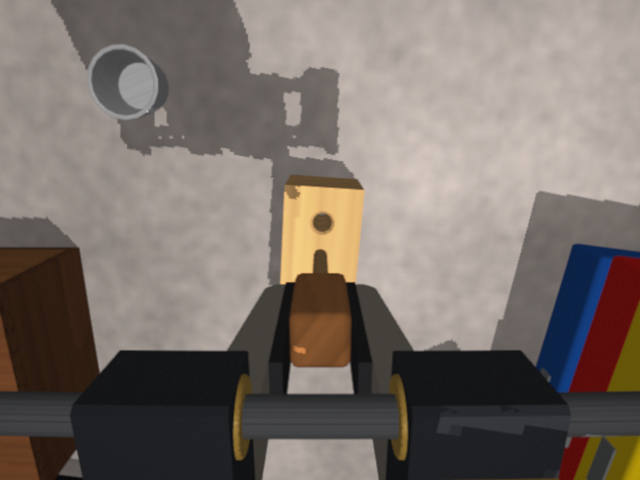

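The dowel is held, with its shaft tip at about (320,252). The emptied stand hole shows at (322,222). Next I'll go toward the chest, stopping about 3 cm short along y.

```bash
python3 - <<'E'
from h import *
W=snapshot("wrist"); print(plane(W,[(322,222)],.064))
E
python3 -m pendant '[[[-1.6,-2.9,0,0,0,0,0.5],[-1.6,-2.9,0,0,0,0,0.5],[-1.6,-2.9,0,0,0,0,0.5],[-1.6,-2.9,0,0,0,0,0.5],[-1.6,-2.9,0,0,0,0,0.5]]]'; python3 -m pendant '[[[-1.6,-2.9,0,0,0,0,0.5],[-1.6,-2.9,0,0,0,0,0.5],[-1.6,-2.9,0,0,0,0,0.5],[-1.6,-2.9,0,0,0,0,0.5],[-1.6,-2.9,0,0,0,0,0.5]]]'; python3 -m pendant '[[[0,0,0,0,0,0,0.5],[0,0,0,0,0,0,0.5],[0,0,0,0,0,0,0.5]]]';  python3 - <<'E'
from h import *
go((.671,-.018,.20),.125)
W=snapshot("wrist"); cv2.imwrite("pics/w6.png",W["color"][:,:,::-1]); np.save("w6.npy",W,allow_pickle=True)
E
```

```text
[[0.4714 0.2833 0.064 ]]
time: 5.27
tool_pos: [0.5711, 0.147, 0.2122]
eef_rot: [[-0.993, -0.121, -0.001], [-0.121, 0.993, -0.0], [0.001, -0.0, -1.0]]
wrist_force: [0.5, -0.3, -0.9]
width: 0.0221
time: 5.68
tool_pos: [0.6684, 0.0128, 0.212]
eef_rot: [[-0.993, -0.121, -0.001], [-0.121, 0.993, 0.0], [0.001, 0.0, -1.0]]
wrist_force: [0.4, -0.1, -0.7]
width: 0.0222
time: 5.93
tool_pos: [0.6672, 0.0145, 0.2118]
eef_rot: [[-0.993, -0.122, -0.001], [-0.122, 0.993, 0.0], [0.001, 0.0, -1.0]]
wrist_force: [0.4, -0.1, -0.6]
width: 0.0217
t 5.93 pos [0.6672 0.0145 0.2118] F [ 0.3796 -0.1003 -0.596 ] w 0.0217
 turn deg (tool) [ 0.0282 -0.078  -0.182 ]  shift cm cur axes [ 0.0195 -3.2719  1.1807]  after turn [ 0.0315 -3.2712  1.1822]
```

View pics/w6.png

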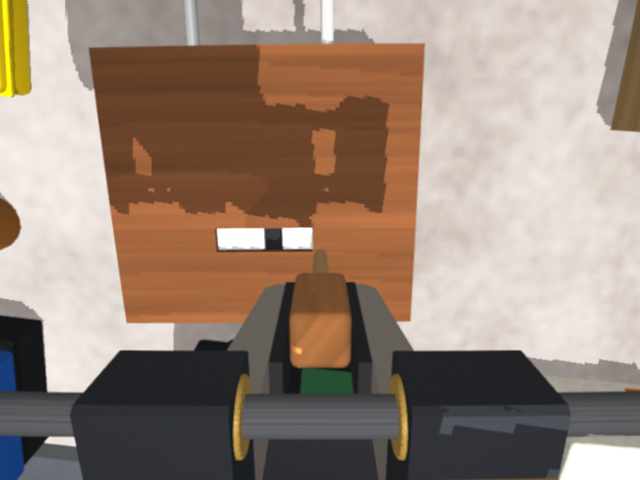

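```bash
python3 - <<'E'
from h import *
b=cv2.imread("pics/w6.png")
cv2.imwrite("pics/w6c.png",cv2.resize(b[210:285,205:345],None,fx=5.5,fy=5.5,interpolation=cv2.INTER_CUBIC))
E
```

```text
(no output)
```

View pics/w6c.png

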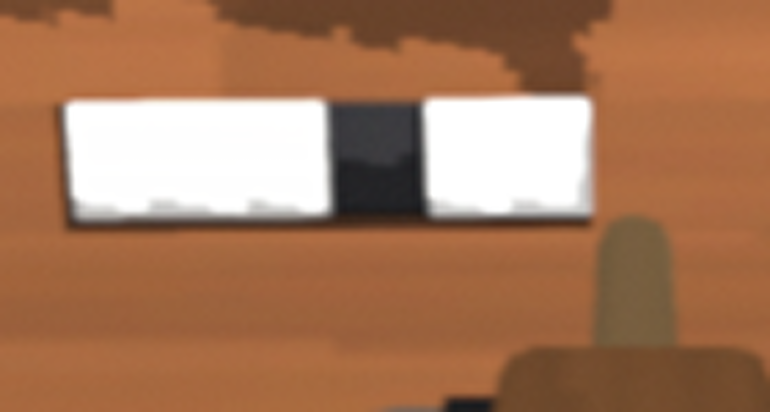

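```bash
python3 - <<'E'
from h import *
W=np.load("w6.npy",allow_pickle=True).item(); s=get_state()
f=lambda c:full(c,(205,210),5.5)
hc=plane(W,f([(330,155),(425,155),(377,102),(377,218)]),.104); print("hole L,R,front,back",hc)
sl=plane(W,f([(64,160),(592,160),(330,98),(330,226)]),.110); print("slot L,R,front,back",sl)
lc=plane(W,[(91,48),(423,43),(411,321),(127,323)],.11); print("lid",lc, lc.mean(0))
R=s["eef_rot"];p=s["tool_pos"]
for x0 in(-.003,0,.003):
  a=np.linspace(0,2*np.pi,60);b=np.linspace(0,np.pi/2,20)
  pts=[(x0+.004*np.cos(q)*np.cos(k),.004*np.sin(q)*np.cos(k),.0646+.004*np.sin(k)) for q in a for k in b]
  uv=proj(W,p+np.array(pts)@R.T); c=(uv-[205,210]+.5)*5.5-.5
  i=c[:,1].argmin(); print(x0,"limb top",c[i],"x range",c[:,0].min(),c[:,0].max())
E
```

```text
hole L,R,front,back [[ 0.6718 -0.0228  0.104 ]
 [ 0.6704 -0.0112  0.104 ]
 [ 0.6644 -0.0177  0.104 ]
 [ 0.6792 -0.0163  0.104 ]]
slot L,R,front,back [[ 0.6746 -0.0541  0.11  ]
 [ 0.6669  0.0092  0.11  ]
 [ 0.663  -0.0228  0.11  ]
 [ 0.679  -0.0214  0.11  ]]
lid [[ 0.5655 -0.1359  0.11  ]
 [ 0.5396  0.0603  0.11  ]
 [ 0.718   0.085   0.11  ]
 [ 0.7442 -0.1137  0.11  ]] [ 0.6418 -0.0261  0.11  ]
-0.003 limb top [640.6936 251.3327] x range 602.87224838885 678.6271963733303
0 limb top [640.667  224.1701] x range 602.7204123881587 678.7264630001702
0.003 limb top [640.6446 196.8136] x range 602.5678311184349 678.826024471238
```

```bash
python3 -m pendant '[[[0,-1.6,0.5,0,0,0,0.5],[0,-1.55,1,0,0,0,0.5],[0,0,1,0,0,0,0.5],[0,0,0,0,0,0,0.5],[0,0,0,0,0,0,0.5]]]';  python3 - <<'E'
from h import *
go((.6719,-.0165,.187),.122)
W=snapshot("wrist"); cv2.imwrite("pics/w7.png",W["color"][:,:,::-1]); np.save("w7.npy",W,allow_pickle=True)
b=cv2.imread("pics/w7.png")
cv2.imwrite("pics/w7c.png",cv2.resize(b[190:290,250:390],None,fx=5.5,fy=5.5,interpolation=cv2.INTER_CUBIC))
W=snapshot("side"); b=W["color"][:,:,::-1]; cv2.imwrite("pics/s7.png",cv2.resize(b[130:260,300:440],None,fx=5.5,fy=5.5,interpolation=cv2.INTER_CUBIC)[:600])
E
```

```text
time: 6.4
tool_pos: [0.6708, -0.0171, 0.1863]
eef_rot: [[-0.992, -0.123, -0.002], [-0.123, 0.992, 0.0], [0.002, 0.001, -1.0]]
wrist_force: [0.6, -0.0, -0.4]
width: 0.0215
t 6.40 pos [ 0.6708 -0.0171  0.1863] F [ 0.5877 -0.0035 -0.4144] w 0.0215
 turn deg (tool) [ 0.0303 -0.1259  0.08  ]  shift cm cur axes [-0.1138  0.0422 -0.0687]  after turn [-0.1139  0.0423 -0.0685]
```

View pics/w7c.png

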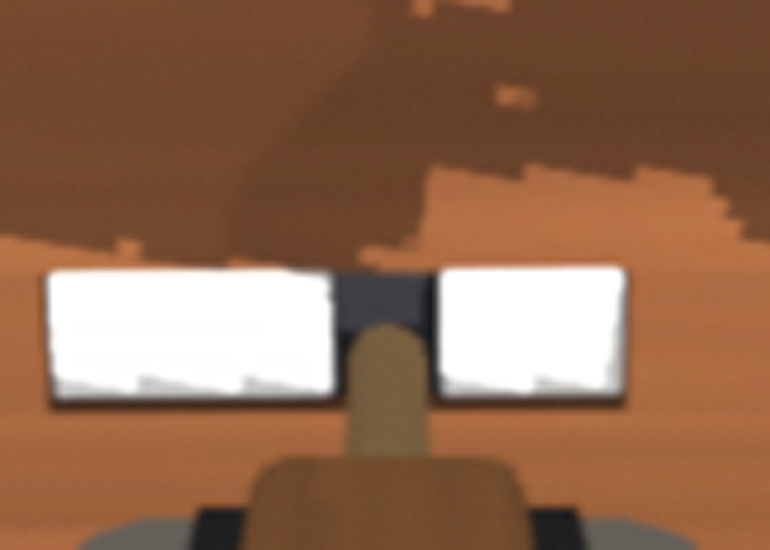

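View pics/s7.png

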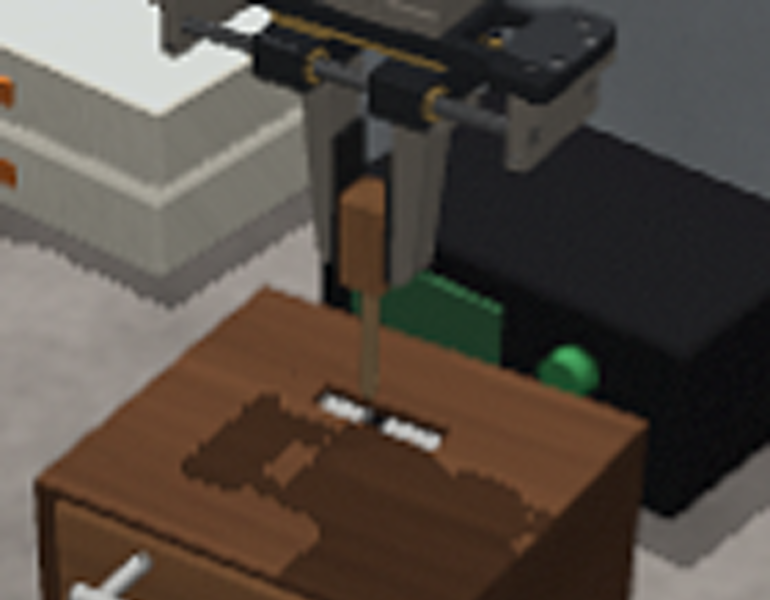

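The shaft (crop columns 348–428) is centred over the dark hole (336–437), and the side view agrees. I'll descend gently, watching the force.

```bash
python3 -m pendant '[[[-0.07,0,0.4,0,0,0,0.5],[0,0,0.4,0,0,0,0.5],[0,0,0.3,0,0,0,0.5],[0,0,0,0,0,0,0.5]]]'; python3 -m pendant '[[[0,0,0.2,0,0,0,0.5],[0,0,0.2,0,0,0,0.5],[0,0,0.1,0,0,0,0.5],[0,0,0,0,0,0,0.5]]]';  python3 - <<'E'
from h import *
go((.6719,-.0165,.187),.122)
E
```

```text
time: 6.83
tool_pos: [0.672, -0.0166, 0.1757]
eef_rot: [[-0.992, -0.124, -0.001], [-0.124, 0.992, 0.0], [0.001, 0.0, -1.0]]
wrist_force: [-0.0, -0.3, -0.2]
width: 0.0217
time: 7.17
tool_pos: [0.6723, -0.0168, 0.1713]
eef_rot: [[-0.992, -0.124, -0.0], [-0.124, 0.992, 0.0], [0.0, 0.0, -1.0]]
wrist_force: [0.2, 0.0, -0.5]
width: 0.022
t 7.17 pos [ 0.6723 -0.0168  0.1713] F [ 0.1625  0.0044 -0.4618] w 0.0220
 turn deg (tool) [ 0.0049 -0.0242  0.1165]  shift cm cur axes [ 0.033   0.0371 -1.5719]  after turn [ 0.0324  0.0369 -1.5719]
```

```bash
python3 -m pendant '[[[0,0,0.2,0,0,0,0.5],[0,0,0.2,0,0,0,0.5],[0,0,0,0,0,0,0.5]]]'; python3 -m pendant '[[[0,0,0.15,0,0,0,0.5],[0,0,0.15,0,0,0,0.5],[0,0,0,0,0,0,0.5]]]';  python3 -m pendant '[[[0,0,0.15,0,0,0,0.5],[0,0,0,0,0,0,0.5]]]'
```

```text
time: 7.42
tool_pos: [0.6722, -0.0169, 0.1671]
eef_rot: [[-0.992, -0.124, -0.001], [-0.124, 0.992, 0.0], [0.001, 0.0, -1.0]]
wrist_force: [-1.2, -0.0, -0.9]
width: 0.0216
time: 7.67
tool_pos: [0.6722, -0.0168, 0.1642]
eef_rot: [[-0.992, -0.124, -0.0], [-0.124, 0.992, -0.0], [0.0, 0.0, -1.0]]
wrist_force: [-0.8, -0.3, -0.2]
width: 0.0219
time: 7.83
tool_pos: [0.6723, -0.0168, 0.1629]
eef_rot: [[-0.992, -0.124, -0.0], [-0.124, 0.992, 0.0], [0.0, 0.0, -1.0]]
wrist_force: [-0.7, -0.3, -1.3]
width: 0.0217
```

```bash
python3 -m pendant '[[[0,0,0.1,0,0,0,0.5],[0,0,0,0,0,0,0.5]]]'; python3 -m pendant '[[[0,0,0.1,0,0,0,0.5],[0,0,0,0,0,0,0.5]]]';  python3 -m pendant '[[[0,0,0.1,0,0,0,0.5],[0,0,0,0,0,0,0.5]]]';  python3 -m pendant '[[[0,0,0.1,0,0,0,0.5],[0,0,0,0,0,0,0.5]]]'
```

```text
time: 8.0
tool_pos: [0.6725, -0.0168, 0.1623]
eef_rot: [[-0.992, -0.124, 0.0], [-0.124, 0.992, 0.0], [-0.0, -0.0, -1.0]]
wrist_force: [-1.1, 0.2, 2.1]
width: 0.0218
time: 8.17
tool_pos: [0.6726, -0.0168, 0.1617]
eef_rot: [[-0.992, -0.124, 0.001], [-0.124, 0.992, 0.0], [-0.001, -0.0, -1.0]]
wrist_force: [-1.0, 0.1, 5.6]
width: 0.0221
time: 8.33
tool_pos: [0.6727, -0.0168, 0.1609]
eef_rot: [[-0.992, -0.124, 0.001], [-0.124, 0.992, 0.0], [-0.001, -0.0, -1.0]]
wrist_force: [-1.0, 0.6, 5.8]
width: 0.0221
time: 8.5
tool_pos: [0.6727, -0.0168, 0.16]
eef_rot: [[-0.992, -0.124, 0.001], [-0.124, 0.992, -0.0], [-0.001, -0.0, -1.0]]
wrist_force: [-1.7, 0.9, 6.7]
width: 0.0214
```

```bash
python3 -m pendant '[[[0,0,0.1,0,0,0,0.5],[0,0,0,0,0,0,0.5]]]'; python3 -m pendant '[[[0,0,0.1,0,0,0,0.5],[0,0,0,0,0,0,0.5]]]';  python3 -m pendant '[[[0,0,0.1,0,0,0,0.5],[0,0,0,0,0,0,0.5]]]'; python3 - <<'E'
from h import *
W=snapshot("side"); b=W["color"][:,:,::-1]; cv2.imwrite("pics/s8.png",cv2.resize(b[170:290,290:430],None,fx=5,fy=5))
E
```

```text
time: 8.67
tool_pos: [0.6728, -0.0168, 0.1591]
eef_rot: [[-0.992, -0.124, 0.001], [-0.124, 0.992, 0.0], [-0.001, -0.0, -1.0]]
wrist_force: [-1.6, -0.8, 6.5]
width: 0.022
time: 8.83
tool_pos: [0.6728, -0.0168, 0.1581]
eef_rot: [[-0.992, -0.124, 0.001], [-0.124, 0.992, 0.0], [-0.001, -0.0, -1.0]]
wrist_force: [-1.5, 0.7, 7.3]
width: 0.0215
time: 9.0
tool_pos: [0.6728, -0.0168, 0.1571]
eef_rot: [[-0.992, -0.124, 0.001], [-0.124, 0.992, -0.0], [-0.001, -0.0, -1.0]]
wrist_force: [-2.3, -0.3, 7.4]
width: 0.0219
```

View pics/s8.png

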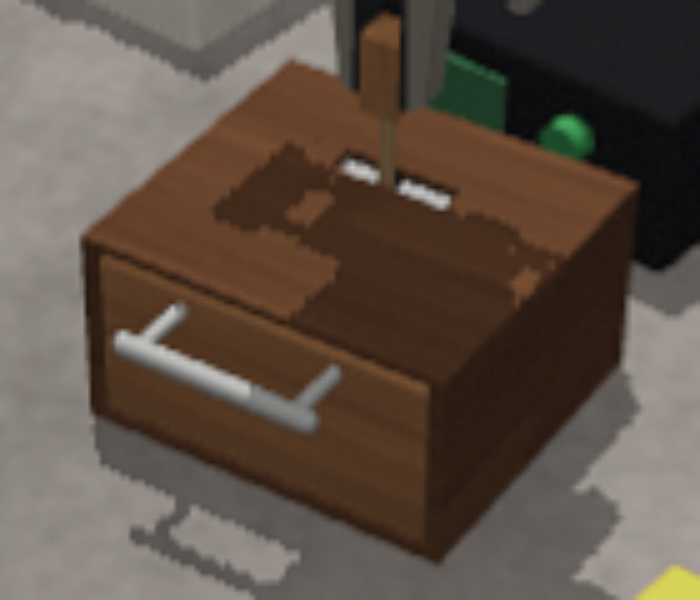

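The dowel is in the hole pressing at about 7 N, and the drawer is still shut. I'll press 1 mm at a time.

```bash
python3 -m pendant '[[[0,0,0.1,0,0,0,0.5],[0,0,0,0,0,0,0.5]]]'; python3 -m pendant '[[[0,0,0.06,0,0,0,0.5],[0,0,0,0,0,0,0.5]]]'; python3 - <<'E'
from h import *
W=snapshot("side"); b=W["color"][:,:,::-1]; cv2.imwrite("pics/s9.png",cv2.resize(b[170:290,290:430],None,fx=5,fy=5))
E
```

```text
time: 9.22
tool_pos: [0.6728, -0.0168, 0.156]
eef_rot: [[-0.992, -0.124, 0.001], [-0.124, 0.992, 0.0], [-0.001, -0.0, -1.0]]
wrist_force: [-1.2, -0.1, 6.1]
width: 0.0218
time: 9.38
tool_pos: [0.6728, -0.0168, 0.1554]
eef_rot: [[-0.992, -0.124, 0.001], [-0.124, 0.992, 0.0], [-0.001, -0.0, -1.0]]
wrist_force: [-0.3, 0.3, 5.8]
width: 0.0222
```

View pics/s9.png

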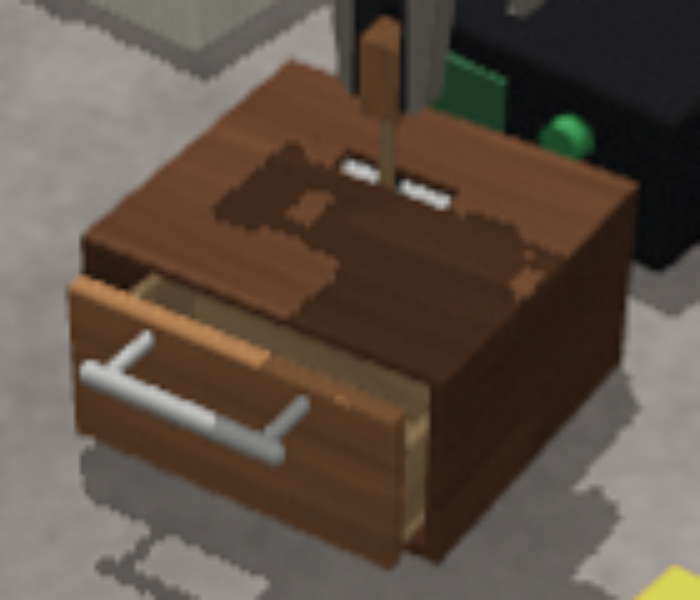

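The drawer sprang ajar. I'll raise the dowel straight out and take it back to the stand.

```bash
python3 -m pendant '[[[0,0,-0.5,0,0,0,0.5],[0,0,-1,0,0,0,0.5],[0,0,-1.5,0,0,0,0.5],[0,0,-1.5,0,0,0,0.5],[0,0,-1.5,0,0,0,0.5]]]'; python3 -m pendant '[[[0,0,0,0,0,0,0.5],[0,0,0,0,0,5.1,0.5],[0,0,0,0,0,5.1,0.5],[0,0,0,0,0,0,0.5],[0,0,0,0,0,0,0.5]]]'; python3 - <<'E'
from h import *
go((.4734,.2835,.2126),-.055)
W=snapshot("wrist"); cv2.imwrite("pics/w10.png",W["color"][:,:,::-1])
E
```

```text
time: 9.85
tool_pos: [0.6722, -0.0169, 0.2155]
eef_rot: [[-0.992, -0.124, -0.0], [-0.124, 0.992, -0.0], [0.0, 0.0, -1.0]]
wrist_force: [-0.3, 0.1, -1.6]
width: 0.0214
time: 10.27
tool_pos: [0.6721, -0.0169, 0.2139]
eef_rot: [[-0.999, 0.051, -0.001], [0.051, 0.999, -0.0], [0.001, -0.0, -1.0]]
wrist_force: [-0.5, 1.3, -1.0]
width: 0.0219
t 10.27 pos [ 0.6721 -0.0169  0.2139] F [-0.5313  1.3107 -0.989 ] w 0.0219
 turn deg (tool) [-0.0033 -0.0462  0.2119]  shift cm cur axes [21.3815 28.9782  0.1471]  after turn [21.4887 28.8989  0.1315]
```

View pics/w10.png

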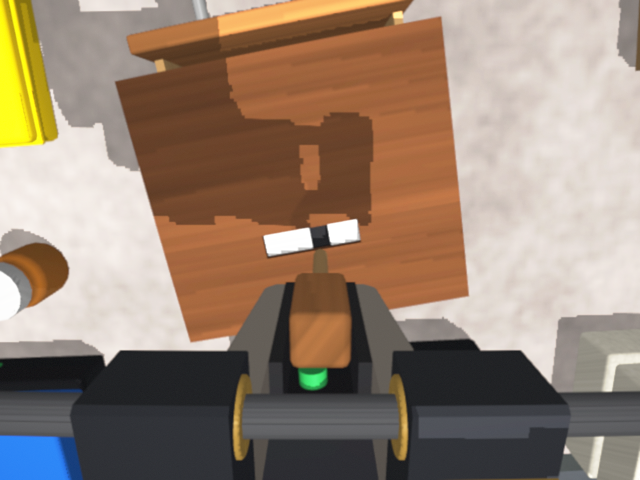

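The dowel is upright in the grip and clear of the lid, and the drawer is visibly ajar. Now to the stand.

```bash
python3 -m pendant '[[[2.14,2.9,0,0,0,0,0.5],[2.14,2.9,0,0,0,0,0.5],[2.14,2.9,0,0,0,0,0.5],[2.14,2.9,0,0,0,0,0.5],[2.14,2.9,0,0,0,0,0.5]]]'; python3 -m pendant '[[[2.14,2.9,0,0,0,0,0.5],[2.14,2.9,0,0,0,0,0.5],[2.14,2.9,0,0,0,0,0.5],[2.14,2.9,0,0,0,0,0.5],[2.14,2.9,0,0,0,0,0.5]]]'; python3 -m pendant '[[[0,0,1,0,0,0,0.5],[0,0,2,0,0,0,0.5],[0,0,2,0,0,0,0.5],[0,0,0,0,0,0,0.5],[0,0,0,0,0,0,0.5]]]'; python3 - <<'E'
from h import *
go((.4734,.2835,.2126),-.055)
W=snapshot("wrist"); b=W["color"][:,:,::-1];cv2.imwrite("pics/w11.png",b); cv2.imwrite("pics/w11c.png",cv2.resize(b[180:290,250:390],None,fx=5,fy=5,interpolation=cv2.INTER_CUBIC))
np.save("w11.npy",W,allow_pickle=True)
W=snapshot("side"); b=W["color"][:,:,::-1]; cv2.imwrite("pics/s11.png",cv2.resize(b[140:250,190:290],None,fx=5,fy=5,interpolation=cv2.INTER_CUBIC))
E
```

```text
time: 10.73
tool_pos: [0.5722, 0.1347, 0.2143]
eef_rot: [[-0.999, 0.052, -0.0], [0.052, 0.999, -0.0], [0.0, -0.0, -1.0]]
wrist_force: [0.4, 1.0, -1.2]
width: 0.0216
time: 11.15
tool_pos: [0.4731, 0.2855, 0.2144]
eef_rot: [[-0.999, 0.051, 0.0], [0.051, 0.999, -0.0], [-0.0, 0.0, -1.0]]
wrist_force: [0.5, 0.9, 0.1]
width: 0.0219
time: 11.57
tool_pos: [0.4739, 0.2835, 0.1636]
eef_rot: [[-0.999, 0.053, -0.002], [0.053, 0.999, -0.001], [0.002, -0.002, -1.0]]
wrist_force: [0.6, -0.7, 0.8]
width: 0.0218
t 11.57 pos [0.4739 0.2835 0.1636] F [ 0.6362 -0.7491  0.8092] w 0.0218
 turn deg (tool) [-0.0872 -0.1161  0.1317]  shift cm cur axes [ 0.0571 -0.0128 -4.8955]  after turn [ 0.0471 -0.0055 -4.8957]
```

View pics/w11c.png

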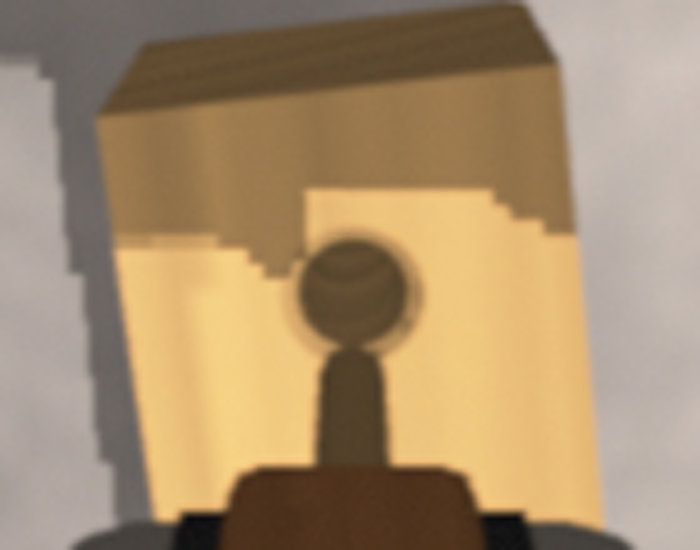

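View pics/s11.png

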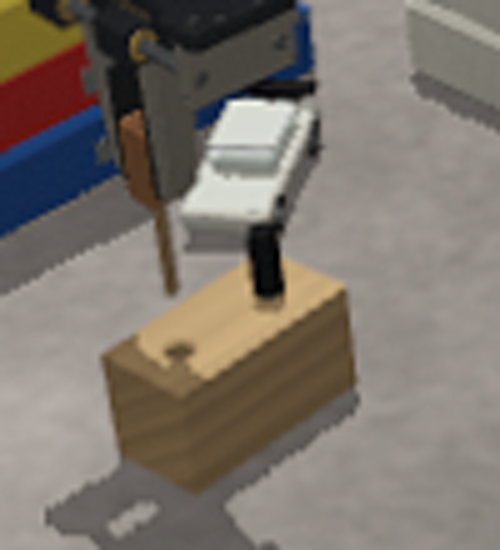

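```bash
python3 - <<'E'
from h import *
W=np.load("w11.npy",allow_pickle=True).item(); s=get_state()
h=plane(W,full([(353,293)],(250,180),5),.064)[0];print("hole",h,"in tool",s["eef_rot"].T@(h-s["tool_pos"]))
R=s["eef_rot"];p=s["tool_pos"]; go((.4734,.2835,.2126),-.055,s)
for x0 in(-.003,0,.003):
  a=np.linspace(0,2*np.pi,60);b=np.linspace(0,np.pi/2,20)
  pts=[(x0+.004*np.cos(q)*np.cos(k),.004*np.sin(q)*np.cos(k),.0646+.004*np.sin(k)) for q in a for k in b]
  c=(proj(W,p+np.array(pts)@R.T)-[250,180]+.5)*5-.5
  print(x0,"limb top",c[c[:,1].argmin()])
E
```

```text
hole [0.4719 0.2835 0.064 ] in tool [ 0.0032 -0.0009  0.1013]
t 11.67 pos [0.4751 0.2842 0.1653] F [ 0.0364  0.1696 -0.0135] w 0.0216
 turn deg (tool) [0.0212 0.0392 0.0786]  shift cm cur axes [ 0.1591 -0.0732 -4.7331]  after turn [ 0.1623 -0.0751 -4.733 ]
-0.003 limb top [359.9528 393.3835]
0 limb top [359.9948 368.6272]
0.003 limb top [360.037  343.7072]
```

```bash
python3 -m pendant '[[[0.15,0,1,0,0,0,0.5],[0,0,1,0,0,0,0.5],[0,0,1,0,0,0,0.5],[0,0,0.8,0,0,0,0.5],[0,0,0,0,0,0,0.5]]]'; python3 -m pendant '[[[0,0,0.5,0,0,0,0.5],[0,0,0.5,0,0,0,0.5],[0,0,0.5,0,0,0,0.5],[0,0,0,0,0,0,0.5]]]'; python3 - <<'E'
from h import *
go((.4734,.2835,.073),-.055)
W=snapshot("side"); b=W["color"][:,:,::-1]; cv2.imwrite("pics/s12.png",cv2.resize(b[140:250,190:290],None,fx=5,fy=5,interpolation=cv2.INTER_CUBIC))
E
```

```text
time: 12.08
tool_pos: [0.4717, 0.2836, 0.1243]
eef_rot: [[-0.999, 0.054, -0.003], [0.054, 0.999, -0.002], [0.003, -0.002, -1.0]]
wrist_force: [-0.9, 0.2, 0.0]
width: 0.0223
time: 12.42
tool_pos: [0.4724, 0.2841, 0.1105]
eef_rot: [[-0.999, 0.054, -0.001], [0.054, 0.999, -0.001], [0.001, -0.001, -1.0]]
wrist_force: [-0.4, 0.4, -1.2]
width: 0.0216
t 12.42 pos [0.4724 0.2841 0.1105] F [-0.3998  0.4304 -1.2275] w 0.0216
 turn deg (tool) [-0.0396 -0.0582  0.0633]  shift cm cur axes [-0.1059 -0.0521  3.7529]  after turn [-0.1022 -0.0546  3.753 ]
```

View pics/s12.png

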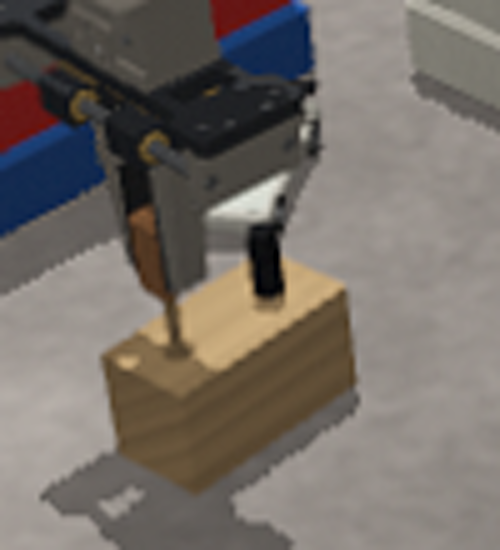

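The shaft is in the hole with no side force. I'll lower it the rest of the way.

```bash
python3 -m pendant '[[[0,0,1,0,0,0,0.5],[0,0,1,0,0,0,0.5],[0,0,0.8,0,0,0,0.5],[0,0,0.4,0,0,0,0.5],[0,0,0,0,0,0,0.5]]]'; python3 -m pendant '[[[0,0,0.2,0,0,0,0.5],[0,0,0,0,0,0,0.5],[0,0,0.1,0,0,0,0.5],[0,0,0,0,0,0,0.5]]]'; python3 -m pendant '[[[0,0,0.1,0,0,0,0.5],[0,0,0,0,0,0,0.5]]]'
```

```text
time: 12.88
tool_pos: [0.472, 0.2839, 0.078]
eef_rot: [[-0.999, 0.054, -0.002], [0.054, 0.999, -0.001], [0.002, -0.001, -1.0]]
wrist_force: [0.3, -0.7, 0.0]
width: 0.0218
time: 13.22
tool_pos: [0.473, 0.2845, 0.0767]
eef_rot: [[-0.999, 0.054, 0.0], [0.054, 0.999, 0.0], [-0.0, 0.0, -1.0]]
wrist_force: [0.5, 0.5, 0.1]
width: 0.0216
time: 13.38
tool_pos: [0.4729, 0.2844, 0.0755]
eef_rot: [[-0.999, 0.054, 0.0], [0.054, 0.999, 0.0], [-0.0, 0.0, -1.0]]
wrist_force: [0.1, -0.2, -0.2]
width: 0.0216
```

```bash
python3 -m pendant '[[[0,0,0.1,0,0,0,0.5],[0,0,0,0,0,0,0.5]]]'; python3 -m pendant '[[[0,0,0.1,0,0,0,0.5],[0,0,0,0,0,0,0.5]]]'; python3 -m pendant '[[[0,0,0.1,0,0,0,0.5],[0,0,0,0,0,0,0.5]]]'
```

```text
time: 13.55
tool_pos: [0.4728, 0.2843, 0.0744]
eef_rot: [[-0.999, 0.054, -0.0], [0.054, 0.999, -0.0], [0.0, -0.0, -1.0]]
wrist_force: [-0.2, -0.6, -0.6]
width: 0.022
time: 13.72
tool_pos: [0.4728, 0.2843, 0.0734]
eef_rot: [[-0.999, 0.054, -0.0], [0.054, 0.999, -0.0], [0.0, -0.0, -1.0]]
wrist_force: [-1.5, 0.1, -0.4]
width: 0.0221
time: 13.88
tool_pos: [0.4729, 0.2844, 0.0725]
eef_rot: [[-0.999, 0.054, 0.0], [0.054, 0.999, 0.0], [-0.0, 0.0, -1.0]]
wrist_force: [0.5, -0.6, 1.5]
width: 0.0217
```

Light shoulder contact at the same height where I took it up, so I'll release and rise.

```bash
python3 -m pendant '[[[0,0,0,0,0,0,6],[0,0,0,0,0,0,6],[0,0,0,0,0,0,6],[0,0,0,0,0,0,6],[0,0,0,0,0,0,6]]]' 20; python3 -m pendant '[[[0,0,-2,0,0,0,6],[0,0,-3,0,0,0,6],[0,0,-3,0,0,0,6],[0,0,-3,0,0,0,6],[0,0,-3,0,0,0,6]]]'; python3 - <<'E'
from h import *
go((.51,-.045,.21),.125)
W=snapshot("wrist"); b=W["color"][:,:,::-1];cv2.imwrite("pics/w13.png",b)
T=snapshot("top"); S=snapshot("side")
cv2.imwrite("pics/s13.png",cv2.resize(S["color"][150:260,190:450,::-1],None,fx=3,fy=3,interpolation=cv2.INTER_CUBIC))
cv2.imwrite("pics/t13.png",cv2.resize(T["color"][150:290,260:400,::-1],None,fx=4,fy=4,interpolation=cv2.INTER_CUBIC))
E
```

```text
time: 14.3
tool_pos: [0.4728, 0.2844, 0.0725]
eef_rot: [[-0.999, 0.054, -0.0], [0.054, 0.999, 0.0], [0.0, 0.0, -1.0]]
wrist_force: [0.5, 0.2, -0.2]
width: 0.0529
time: 14.72
tool_pos: [0.4726, 0.2842, 0.2139]
eef_rot: [[-0.999, 0.054, -0.0], [0.054, 0.999, -0.0], [0.0, -0.0, -1.0]]
wrist_force: [0.5, -0.7, -0.4]
width: 0.0601
t 14.72 pos [0.4726 0.2842 0.2139] F [ 0.5245 -0.6848 -0.3823] w 0.0601
 turn deg (tool) [ -0.0082  -0.0129 -10.2527]  shift cm cur axes [ -5.5107 -32.6697   0.3901]  after turn [  0.3923 -33.1289   0.386 ]
```

View pics/w13.png

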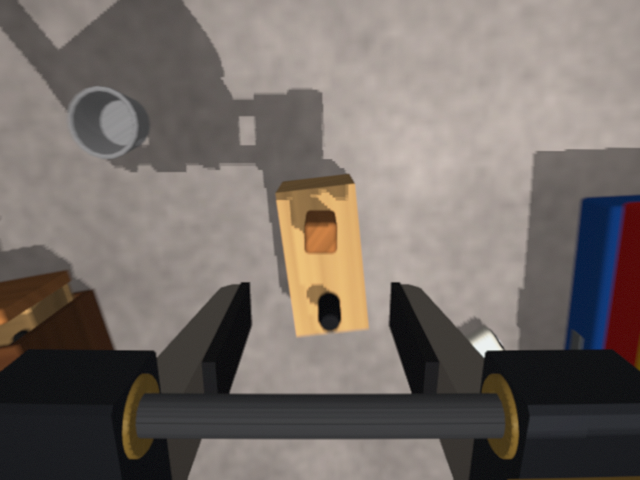

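View pics/s13.png

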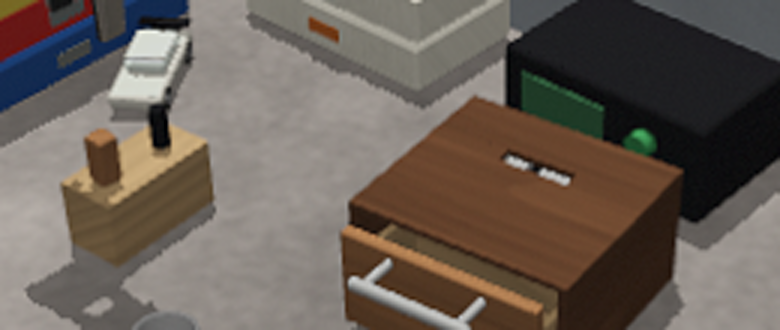

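View pics/t13.png

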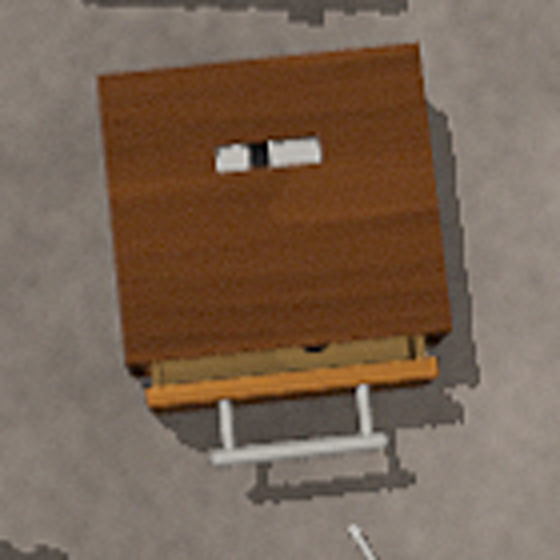

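The dowel is upright with its shoulder down in the near hole, and the drawer is ajar. The bar shows in the top crop from (212,460) to (387,440). I'll turn the jaws across the bar and measure it.

```bash
python3 -m pendant '[[[0,0,0,0,0,7,6],[0,0,0,0,0,7,6],[0,0,0,0,0,7,6],[0,0,0,0,0,7,6],[0,0,0,0,0,7,6]]]'; python3 -m pendant '[[[0,0,0,0,0,7,6],[0,0,0,0,0,7,6],[0,0,0,0,0,7,6],[0,0,0,0,0,7,6],[0,0,0,0,0,7,6]]]';  python3 -m pendant '[[[0,0,0,0,0,7,5],[0,0,0,0,0,2.7,5],[0,0,0,0,0,0,4]]]'; python3 - <<'E'
from h import *
T=snapshot("top");S=snapshot("side")
e=plane(T,full([(212,460),(387,440)],(260,150),4),.09);print("bar",e,e.mean(0))
b=S["color"][:,:,::-1];cv2.imwrite("pics/s14.png",cv2.resize(b[190:300,285:425],None,fx=5,fy=5,interpolation=cv2.INTER_CUBIC))
go((.493,-.0455,.21),.125-np.pi/2)
E
```

```text
time: 15.28
tool_pos: [0.472, 0.2838, 0.2107]
eef_rot: [[-0.783, 0.622, -0.002], [0.622, 0.783, -0.001], [0.001, -0.002, -1.0]]
wrist_force: [0.3, 0.1, 1.1]
width: 0.0599
time: 15.7
tool_pos: [0.472, 0.2838, 0.2107]
eef_rot: [[-0.285, 0.958, -0.002], [0.958, 0.285, -0.001], [-0.001, -0.003, -1.0]]
wrist_force: [0.7, -0.6, -0.2]
width: 0.0603
time: 15.95
tool_pos: [0.4721, 0.2839, 0.2108]
eef_rot: [[-0.123, 0.992, -0.002], [0.992, 0.123, -0.001], [-0.001, -0.002, -1.0]]
wrist_force: [0.3, 0.1, 0.3]
width: 0.0453
bar [[ 0.4838  0.0076  0.09  ]
 [ 0.4985 -0.0995  0.09  ]] [ 0.4912 -0.046   0.09  ]
t 16.05 pos [0.4723 0.284  0.2113] F [-0.629  -0.4817 -0.2874] w 0.0401
 turn deg (tool) [-0.0999  0.0456  0.1694]  shift cm cur axes [-32.9428  -2.1484   0.1575]  after turn [-32.9491  -2.0512   0.1277]
```

View pics/s14.png

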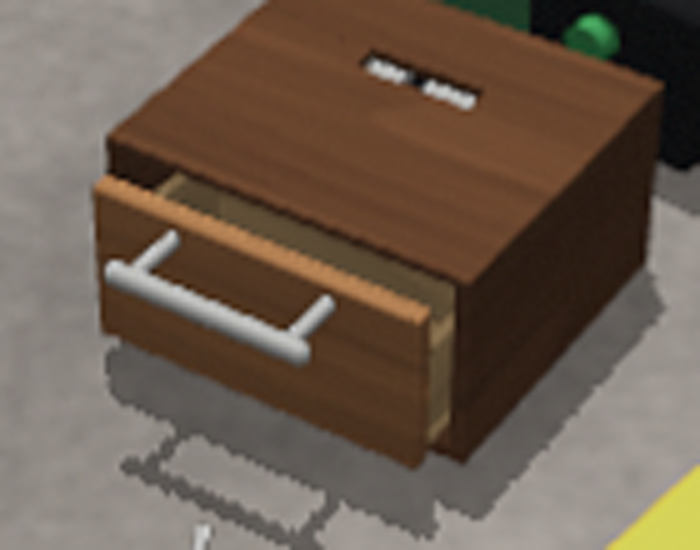

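```bash
python3 -m pendant '[[[-3,-0.2,0,0,0,0,4],[-3.7,-0.24,0,0,0,0,4],[-3.7,-0.24,0,0,0,0,4],[-3.7,-0.24,0,0,0,0,4],[-3.7,-0.24,0,0,0,0,4]]]'; python3 -m pendant '[[[-3.7,-0.24,0,0,0,0,4],[-3.7,-0.24,0,0,0,0,4],[-3.7,-0.24,0,0,0,0,4],[-3.7,-0.24,0,0,0,0,4],[-1,-0.05,0,0,0,0,2.4]]]';  python3 -m pendant '[[[0,0,1,0,0,0,2.4],[0,0,2,0,0,0,2.4],[0,0,1,0,0,0,2.4],[0,0,0,0,0,0,2.4],[0,0,0,0,0,0,2.4]]]'; python3 - <<'E'
from h import *
T=snapshot("top");S=snapshot("side")
X=tri(T,full([(212,460),(387,440)],(260,150),4),S,full([(113,272),(300,350)],(285,190),5));print(X,X.mean(0))
W=snapshot("wrist"); b=W["color"][:,:,::-1];cv2.imwrite("pics/w15.png",b);np.save("w15.npy",W,allow_pickle=True)
b=S["color"][:,:,::-1];cv2.imwrite("pics/s15.png",cv2.resize(b[160:290,270:420],None,fx=4.5,fy=4.5,interpolation=cv2.INTER_CUBIC))
go((.492,-.0455,.071),.125-np.pi/2)
E
```

```text
time: 16.47
tool_pos: [0.4832, 0.1048, 0.212]
eef_rot: [[-0.128, 0.992, -0.001], [0.992, 0.128, -0.0], [-0.0, -0.001, -1.0]]
wrist_force: [0.9, -0.1, 0.1]
width: 0.0399
time: 16.88
tool_pos: [0.4933, -0.0557, 0.2121]
eef_rot: [[-0.125, 0.992, -0.0], [0.992, 0.125, -0.001], [-0.001, -0.0, -1.0]]
wrist_force: [0.2, -0.1, 0.4]
width: 0.0354
time: 17.3
tool_pos: [0.4928, -0.0506, 0.1717]
eef_rot: [[-0.127, 0.992, -0.002], [0.992, 0.127, 0.0], [0.001, -0.002, -1.0]]
wrist_force: [-0.6, -0.3, 0.0]
width: 0.0237
[[ 0.4854  0.0062  0.0881]
 [ 0.498  -0.099   0.0923]] [ 0.4917 -0.0464  0.0902]
t 17.45 pos [ 0.494  -0.0511  0.1731] F [ 0.5703  0.2411 -0.7267] w 0.0239
 turn deg (tool) [0.0537 0.009  0.1124]  shift cm cur axes [ 0.586  -0.1395 10.2102]  after turn [ 0.5842 -0.1311 10.2105]
```

View pics/w15.png

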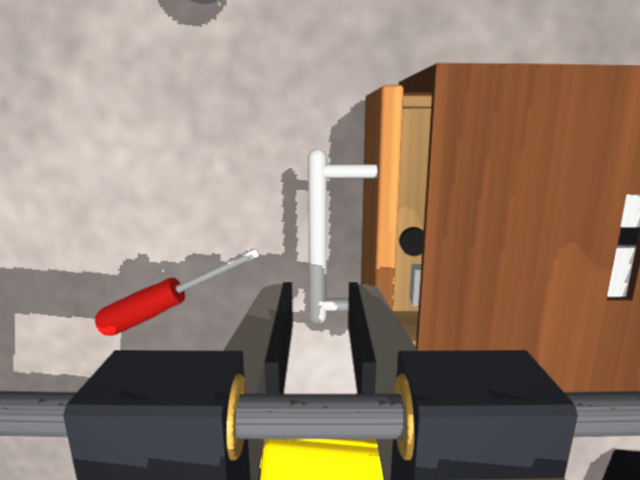

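View pics/s15.png

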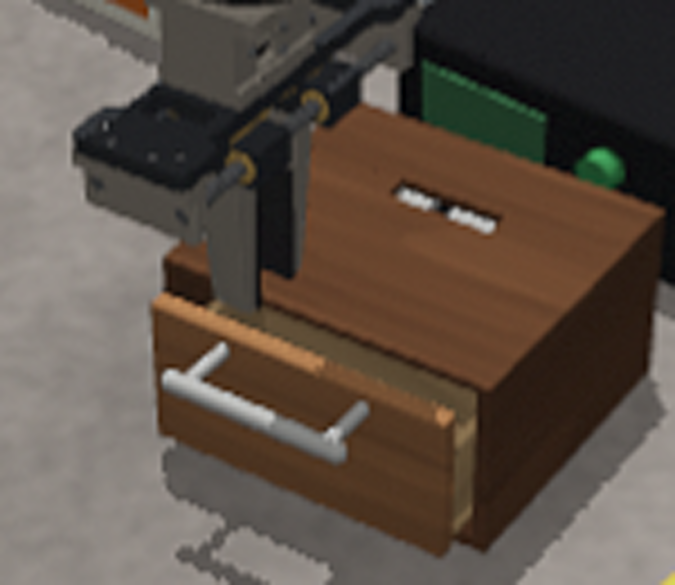

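The bar (column ~318) lies midway between the fingers, and the gap to the drawer front is clear. I'll lower in stages.

```bash
python3 -m pendant '[[[0.58,-0.1,1.5,0,0,0,2.4],[0,0,2,0,0,0,2.4],[0,0,1.5,0,0,0,2.4],[0,0,0,0,0,0,2.4],[0,0,0,0,0,0,2.4]]]'; python3 - <<'E'
from h import *
go((.492,-.0455,.071),.125-np.pi/2)
W=snapshot("wrist"); b=W["color"][:,:,::-1];cv2.imwrite("pics/w16.png",b)
E
```

```text
time: 17.87
tool_pos: [0.4917, -0.0459, 0.1227]
eef_rot: [[-0.126, 0.992, -0.001], [0.992, 0.126, 0.0], [0.0, -0.001, -1.0]]
wrist_force: [-0.9, 0.3, 0.0]
width: 0.0238
t 17.87 pos [ 0.4917 -0.0459  0.1227] F [-0.9095  0.3122  0.0417] w 0.0238
 turn deg (tool) [-0.0323 -0.0064  0.0733]  shift cm cur axes [0.0314 0.0325 5.1733]  after turn [0.032  0.0295 5.1733]
```

View pics/w16.png

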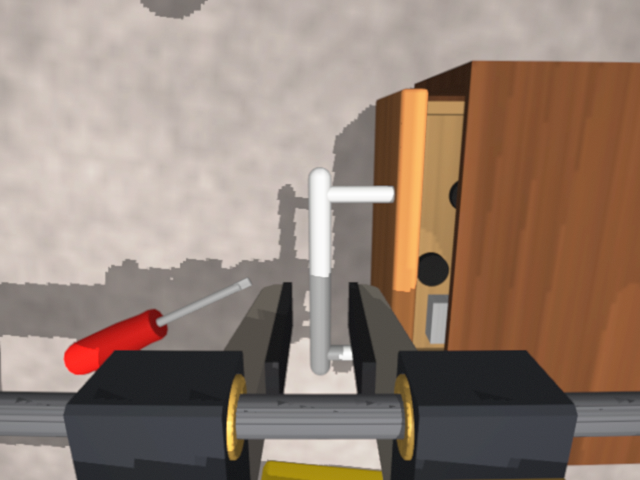

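```bash
python3 -m pendant '[[[0,0,0.8,0,0,0,2.4],[0,0,0.8,0,0,0,2.4],[0,0,0,0,0,0,2.4]]]'; python3 -m pendant '[[[0,0,0.5,0,0,0,2.4],[0,0,0.5,0,0,0,2.4],[0,0,0.5,0,0,0,2.4],[0,0,0,0,0,0,2.4]]]';  python3 -m pendant '[[[0,0,0.7,0,0,0,2.4],[0,0,0.7,0,0,0,2.4],[0,0,0.6,0,0,0,2.4],[0,0,0,0,0,0,2.4]]]'; python3 - <<'E'
from h import *
go((.492,-.0455,.071),.125-np.pi/2)
W=snapshot("wrist"); b=W["color"][:,:,::-1];cv2.imwrite("pics/w17.png",b)
E
```

```text
time: 18.17
tool_pos: [0.4912, -0.0461, 0.1056]
eef_rot: [[-0.125, 0.992, -0.001], [0.992, 0.125, 0.0], [0.0, -0.001, -1.0]]
wrist_force: [-0.5, -0.1, -0.2]
width: 0.024
time: 18.5
tool_pos: [0.4911, -0.046, 0.0905]
eef_rot: [[-0.125, 0.992, -0.001], [0.992, 0.125, 0.0], [0.0, -0.001, -1.0]]
wrist_force: [0.1, 1.1, -0.5]
width: 0.0241
time: 18.83
tool_pos: [0.4909, -0.046, 0.0701]
eef_rot: [[-0.125, 0.992, -0.002], [0.992, 0.125, 0.0], [0.0, -0.002, -1.0]]
wrist_force: [-1.0, -0.3, 0.3]
width: 0.0241
t 18.83 pos [ 0.4909 -0.046   0.0701] F [-1.021  -0.3345  0.3106] w 0.0241
 turn deg (tool) [-0.1122 -0.0247  0.0471]  shift cm cur axes [ 0.0349  0.1178 -0.0897]  after turn [ 0.0349  0.1179 -0.0895]
```

View pics/w17.png

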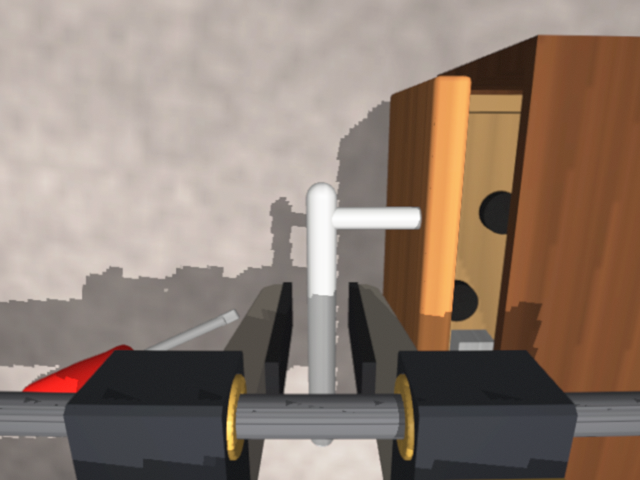

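The fingers straddle the bar. Close.

```bash
python3 -m pendant '[[[0,0.05,0,0,0,0,0.5],[0,0,0,0,0,0,0.5],[0,0,0,0,0,0,0.5],[0,0,0,0,0,0,0.5],[0,0,0,0,0,0,0.5]]]' 15; python3 -m pendant '[[[0,-0.5,0,0,0,0,0.5],[0,-0.5,0,0,0,0,0.5],[0,-0.5,0,0,0,0,0.5],[0,0,0,0,0,0,0.5]]]'; python3 -m pendant '[[[0,-0.7,0,0,0,0,0.5],[0,-0.7,0,0,0,0,0.5],[0,-0.6,0,0,0,0,0.5],[0,-0.5,0,0,0,0,0.5],[0,0,0,0,0,0,0.5]]]'
```

```text
time: 19.3
tool_pos: [0.4924, -0.046, 0.0716]
eef_rot: [[-0.126, 0.992, 0.0], [0.992, 0.126, -0.0], [-0.0, 0.0, -1.0]]
wrist_force: [-0.3, -1.2, -1.1]
width: 0.0103
time: 19.63
tool_pos: [0.4761, -0.0481, 0.0716]
eef_rot: [[-0.126, 0.992, -0.001], [0.992, 0.126, -0.0], [-0.0, -0.001, -1.0]]
wrist_force: [-0.5, -0.6, 0.9]
width: 0.0105
time: 20.05
tool_pos: [0.4512, -0.0513, 0.0716]
eef_rot: [[-0.126, 0.992, -0.001], [0.992, 0.126, -0.0], [-0.0, -0.001, -1.0]]
wrist_force: [-1.5, -3.7, 3.1]
width: 0.0104
```

```bash
python3 -m pendant '[[[0,-0.4,0,0,0,0,0.5],[0,-0.3,0,0,0,0,0.5],[0,0,0,0,0,0,0.5]]]'; python3 -m pendant '[[[0,-0.2,0,0,0,0,0.5],[0,0,0,0,0,0,0.5]]]';python3 -m pendant '[[[0,-0.1,0,0,0,0,0.5],[0,0,0,0,0,0,0.5]]]'; python3 -m pendant '[[[0,-0.1,0,0,0,0,0.5],[0,0,0,0,0,0,0.5]]]'
```

```text
time: 20.3
tool_pos: [0.4451, -0.0521, 0.0716]
eef_rot: [[-0.126, 0.992, -0.0], [0.992, 0.126, -0.0], [-0.0, -0.0, -1.0]]
wrist_force: [0.3, -2.0, 4.0]
width: 0.0101
time: 20.47
tool_pos: [0.4435, -0.0523, 0.0716]
eef_rot: [[-0.126, 0.992, -0.0], [0.992, 0.126, -0.0], [-0.0, -0.0, -1.0]]
wrist_force: [-1.1, -2.8, 4.4]
width: 0.0102
time: 20.63
tool_pos: [0.4433, -0.0524, 0.0716]
eef_rot: [[-0.125, 0.992, 0.001], [0.992, 0.125, -0.0], [-0.0, 0.001, -1.0]]
wrist_force: [2.4, -2.2, 0.3]
width: 0.0102
time: 20.8
tool_pos: [0.4432, -0.0524, 0.0717]
eef_rot: [[-0.125, 0.992, 0.003], [0.992, 0.125, -0.0], [-0.0, 0.003, -1.0]]
wrist_force: [6.7, -2.2, -3.2]
width: 0.0104
```

It reached the stop: force is rising and motion has ceased after about 50 mm. I'll open slightly and rise straight up.

```bash
python3 -m pendant '[[[0,0.1,0,0,0,0,2.3],[0,0,0,0,0,0,2.3],[0,0,0,0,0,0,2.3],[0,0,0,0,0,0,2.3]]]'; python3 - <<'E'
from h import *
go((.4432,-.0524,.07),.125-np.pi/2)
W=snapshot("wrist"); b=W["color"][:,:,::-1];cv2.imwrite("pics/w18.png",b)
E
```

```text
time: 21.13
tool_pos: [0.4419, -0.0521, 0.0712]
eef_rot: [[-0.126, 0.992, -0.002], [0.992, 0.126, 0.0], [0.0, -0.001, -1.0]]
wrist_force: [-1.2, 0.9, 0.7]
width: 0.0227
t 21.13 pos [ 0.4419 -0.0521  0.0712] F [-1.1696  0.9332  0.742 ] w 0.0227
 turn deg (tool) [-0.083  -0.0284  0.0477]  shift cm cur axes [-0.0473  0.1266  0.1175]  after turn [-0.0471  0.1265  0.1177]
```

View pics/w18.png

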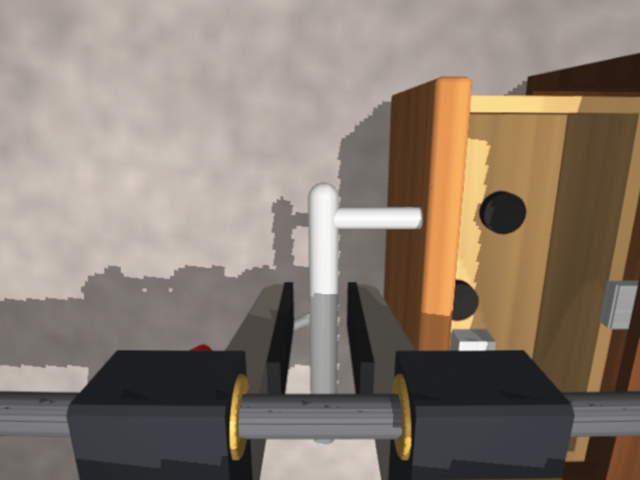

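The fingers are clear of the bar and the drawer front. Rise.

```bash
python3 -m pendant '[[[0,0,-0.5,0,0,0,2.3],[0,0,-1,0,0,0,2.3],[0,0,-1.5,0,0,0,2.3],[0,0,-2,0,0,0,2.3],[0,0,-3,0,0,0,2.3]]]'; python3 -m pendant '[[[0,0,-3,0,0,0,2.3],[0,0,-3,0,0,0,2.3],[0,0,-2,0,0,0,2.3],[0,0,0,0,0,0,2.3],[0,0,0,0,0,0,2.3]]]'; python3 - <<'E'
from h import *
T=snapshot("top");S=snapshot("side")
cv2.imwrite("pics/t19.png",T["color"][:,:,::-1])
cv2.imwrite("pics/s19.png",S["color"][:,:,::-1])
cv2.imwrite("pics/s19c.png",cv2.resize(S["color"][150:300,195:435,::-1],None,fx=3.3,fy=3.3,interpolation=cv2.INTER_CUBIC))
E
```

```text
time: 21.6
tool_pos: [0.4413, -0.0521, 0.1517]
eef_rot: [[-0.125, 0.992, -0.003], [0.992, 0.125, 0.0], [0.001, -0.003, -1.0]]
wrist_force: [0.3, 0.1, -0.5]
width: 0.0227
time: 22.02
tool_pos: [0.4433, -0.0524, 0.2331]
eef_rot: [[-0.125, 0.992, 0.003], [0.992, 0.125, -0.0], [-0.001, 0.003, -1.0]]
wrist_force: [0.1, 0.1, -0.2]
width: 0.0226
```

View pics/t19.png

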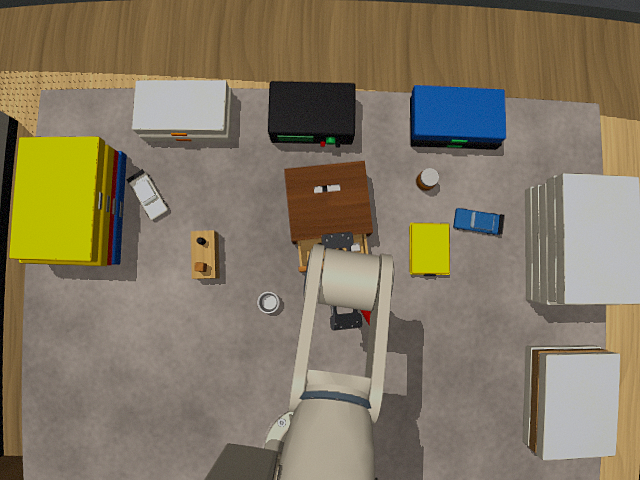

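View pics/s19c.png

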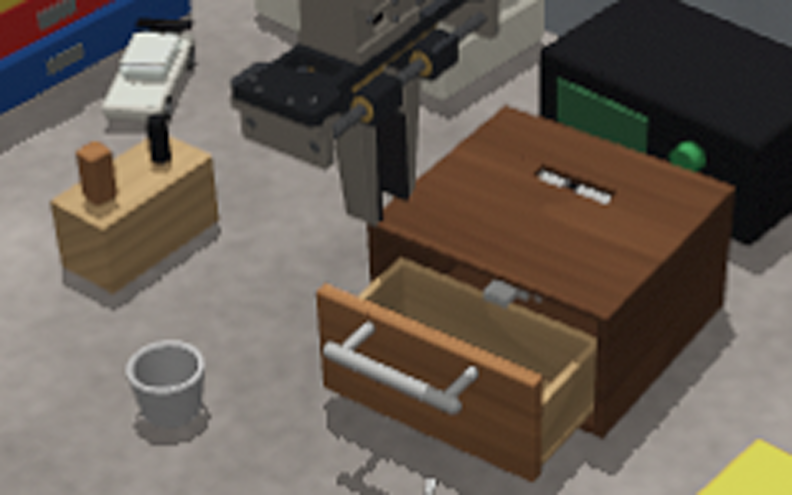

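```bash
python3 - <<'E'
from h import *
from workcell import sign_off
S=snapshot("side")
e=plane(S,full([(330,350),(455,405)],(195,150),3.3),.09);m=e.mean(0)
c,s=np.cos(.125),np.sin(.125);print(e,"local x",c*(m[0]-.6418)+s*(m[1]+.0268), "expect -0.200")
st=get_state();print(st["time"],st["wrist_force"])
sign_off()
E
```

```text
[[ 0.4373 -0.0039  0.09  ]
 [ 0.451  -0.1047  0.09  ]] local x -0.1995436027759604 expect -0.200
22.1667 [ 0.4567  0.4883 -0.328 ]
the job is handed in; nothing more can be done
```

The drawer is unlatched and pulled out to its stop, the dowel is back in its own hole in the stand, and the job is handed in at 22.2 s of the 69 s allowed.

- **Finding the hole:** The gap in the slot showed clearly in the wrist view, so I aimed by camera and lowered straight into it. I did not drag the dowel along the strip to feel for the hole.
- **Pressing the latch:** I pressed in small steps; the force reading reached about 7.4 N at most, and the drawer sprang ajar after roughly 6 mm of travel.
- **Returning the dowel:** It touched its shoulder at the same height I had picked it up from (0.0725 against 0.0726 m). After release the pictures show it upright, sitting down on the stand.
- **Pulling the drawer:** It moved about 50 mm in the grip, then stopped with the pull rising to about 7 N. The last side view puts the bar 199.5 mm in front of the chest's centre, against 200 mm expected at full travel.
- **Other objects:** The cars, jar, pot, driver and case look to be where they were. The arm hid most of the screwdriver in the last overhead picture, so I could only see part of it, but the gripper stayed well above it.
- **At hand-in:** The gripper was open and well clear of everything.

No check failed. The early camera readings of the dowel's angle disagreed by up to 0.09 rad, and a closer look settled it before I gripped.

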